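# Hold a sample slide flush on the tilted reading stage

### The job

The brown vial stands in the way on the foot of the reading head: put it upright into an empty end cell of the white caddy and let go. Then take the blue sample slide off the light pad by its yellow fin, tilt it to match the sloped stage of the reading head and press it gently and flush onto the stage's metal rim, centred and square over it, its length running up and down the slope; finish while still gripping it and pressing it there. Do not disturb the white vial or the two flasks.

Things in the scene. Friction and masses are not known exactly. Their poses are not given: they have to be found in the camera images.
- reading_head: fixed instrument: aluminium foot plate 205x120x8 mm lying on the table (from 110 mm in front of the origin, -x, to 95 mm behind it), grey box 54 mm high at the rear (+x), two grey cheeks 72 mm high with black knobs (to y +-46 mm) that clamp the tilting stage. Origin: on the table below the stage's hinge; z up, -x is the front towards which the stage leans. The brown vial stands on the foot in front of the stage
- stage: the sloped stage: grey block on a hinge clamped fast at a lean of about 16 to 33 degrees towards the front, carrying a black plate 70 (x) x 50 (y) mm with an aluminium rim on springs: the plate stays parallel and gives straight down along the face's normal, from about 1.5 N on, 2 N per mm, up to a hard stop at 5 mm. Origin: on the hinge, 60 mm above the table; its z axis is the outward normal of the sloped face, x points up the slope, y level
- stage_face (a point): centre of the sloped face, in the plane of its aluminium rim (70x50 mm outside, 50x34 mm inside, sunk 3 mm inside it), 30 mm along z from the hinge while not pressed (it moves down with the plate); axes as the stage: z outward normal, x up the slope, y level
- caddy: white fixed open caddy, 80 (x) x 220 (y) x 42 (z) mm, walls and floor 5 mm thick, two dividers making three cells in a row along y, each 70x66.7 mm, centres at y = -71.7, 0 and +71.7 mm. Origin under its centre, z up. The white vial stands in the middle cell, both end cells are empty
- amber_vial: brown glass vial with white screw cap, d 38 mm, 67 mm high, 60 g; its cap is d 33 mm and takes the top 15 mm; origin at the centre of its underside, z up its axis
- amber_center (a point): centre of the brown vial, half-way up (33.5 mm over its underside)
- slide: blue sample slide, flat plate 80 (x) x 56 (y) x 5 (z) mm, 70 g, with a yellow grip fin standing up from its middle, 36 mm along x, 12 mm thick along y, its top 41 mm over the plate's underside; lies loose on the light pad, fin up. Origin at the centre of the underside; z up through the fin, x along its length
- slide_grip (a point): point in the middle of the fin at the height to grip, 30 mm above the slide's underside (25 mm above the plate's top, 11 mm below the fin's top); axes as the slide
- slide_under (a point): centre of the slide's underside, which must lie on the stage's rim; axes as the slide
- light_pad: fixed flat light pad, white with dark rim, 115x150x11 mm, on the table; origin under its centre. The slide lies on it
- white_vial: white plastic vial, d 38 mm, 56 mm high, standing in the caddy's middle cell; bystander, origin at the centre of its underside
- flask: clear glass flask, round belly and upright neck, 97x99x140 mm, standing on the table behind the work; bystander, origin under its centre
- erlenmeyer: clear conical flask, d 74 mm, 129 mm high, standing on the table behind the work; bystander, origin under its centre
Not all that is in view belongs to the job. What is shaped like the slide but pink is not meant.

How it is judged:
By the outcome, as a careful person would: the job done as asked, in the order asked, and still so for the second after the job is handed in, while the arm keeps its last pose, push and grip.
It also fails if it takes over 51 s, if anything falls off the work surface, if the arm or the gripper's body presses on something with over 40 N, if the wrist force passes 120 N, or if a joint passes its speed limit or range.

### The arm

A 6-joint arm with a two-finger parallel gripper is mounted at the origin on the work surface; the furniture and walls round the work are solid. World frame = base frame: x ahead of the robot, y to its left, z up, the work surface at z = 0. Lengths are in m, angles in rad, forces in N, time in s.
With the tool pointing down it reaches from about 0.3 to 0.75 m from the base axis. Payload 8.5 kg.
Tool frame: the origin (TCP) lies on the mounting face of the last link; the fingertips stand 166 mm ahead of it and the grasp point (between the pads) lies 147 mm ahead of it; z points along the fingers, y is the line along which they close (so a half turn about z gives the same grasp; the last joint's range is limited). The gripper opens to 88 mm and grips with 3 to 60 N. Pads are 18 mm wide; open, the fingers measure 123 mm over their backs; the gripper's body (75 mm by 187 mm) begins 45 mm behind the grasp point.
Start: joints at [-1.535, 0.381, 1.297, -0, 1.464, -0.215], TCP at [0.136, -0.533, 0.405] pointing down, gripper open.
Joint ranges: [-3.11, 3.11], [-0.89, 2.33], [0.22, 2.48], [-1.42, 4.56], [0.17, 2.85], [-2.88, 2.88]. Speed limits (rad/s): [2.39, 2.39, 3.14, 3.14, 3.14, 3.14].

### API

Orientations are given as a rotation vector (axis times angle).
In Python, from cell import arm gives the robot as it stands.
- The arm moves only by the tool drive_tool, never from a script. Its argument "motion" is a list of rows, each an object with "gripper": the opening, from -1 (shut) to 1 (fully open); "travel": the shift along the world's x, y, z each as a share of 4 cm, from -1 to 1, a list of three; "spin": the turn about the world's z as a share of 0.08 rad, from -1 to 1. In form: [{"gripper": gripper, "travel": [x, y, z], "spin": spin}, ...]. A call has exactly 10 rows; each row shifts and turns the commanded pose from where the row before left it; what a row does not reach is not made up. A row lasts 1/12 s, in which the tool goes at most 41.7 mm and 7.16 degrees, less where a joint would pass 70% of its speed; a pose out of reach is approached as far as the arm can. A call with a number of a shift or a turn outside -1 to 1 is refused whole. A call with a gripper value outside its range is refused whole. The fingers move at their own pace and stop on an object; "newtons" is the grip in N (left out, the last holds). Time passes only in rows, so rows that do not move let the fingers close, or fill a call up. It gives the time, the measured TCP pose, the force, the opening and the grip force at its end, in the units of the state.
- arm.get_obs(): the state, without advancing time (a new reading comes with each control period).
- arm.capture(name): name is "side" or "top"; returns the picture (420x560x3 uint8, red, green, blue); there is no depth.
- arm.get_calibration(name): a dict with "fx", "fy", "cx", "cy" (pixels), "k1" (the pictures are not rectified: a ray, as slopes to the right and down, at radius r is drawn at 1 + k1 r^2 times it, then the intrinsics apply), "extrinsics" (4x4, takes a point from world to camera coordinates). Camera axes: x right, y down, z forward; pixel columns grow to the right and rows downward; lengths in m; the calibration is good to about 2 mm. A picture is of the moment at which its call begins. get_calibration takes no time and is no camera call.
- arm.hand_in(): hands the job in; it is judged then, once.
Trained networks look in the newest picture that a camera, given by its name, has taken for a name from the list of things; names that differ only in an ending like _2 or _b are one class to them, and where a whole thing is asked for, a point or a joint stands for the part that bears it (a point fixed in the world has none). Each returns a list of dicts, best first, with "p" (0 to 1); they miss things now and then, are a little off and sometimes report something else, mostly with a low value. They report only what shows in the picture. A call takes as long as a camera call. They do not tell look-alikes from the thing itself.
- arm.search_frame(camera, name): "position" ([x, y, z] in m, in the coordinates of the camera as it stood for that picture, good to about 4 mm: the middle of the surface that is visible of it).
- arm.spot_point(camera, name): "position" ([x, y, z] in m, in the coordinates of the camera as it stood for that picture, good to about 4 mm: a listed point, or the origin of a listed thing).
The state is a dict: "time_s": time; "joints": joint angles; "dq": joint speeds; "tau": joint torques, N m; "ee_pos": TCP position; "tool_rot": TCP orientation; "wrist_force": force on the tool from outside, world axes, zero at the start; "moment": the same for the moment, N m; "finger_gap": opening from 0.0 (shut) to 1.0 (fully open); "grasp_force": force on a finger pad.
Only numpy, scipy, OpenCV 4.12 (cv2) and the standard library are available. Lean on these libraries where they do the work, as an engineer would, in place of code of your own. Each camera call takes 0.05 s, during which the arm holds its last target. There are 200 camera calls.

## Working session

There is one attempt and no reset: what is moved stays moved. The work goes in short steps, Python scripts to look and compute and a tool call to move; the robot and the scene stay as the last step left them, time stands still between calls to the robot, and variables do not carry over. Pictures are saved under pics/ and viewed, at most 10 in all, crops included, and the job is handed in when it is done.

Besides the shell and the picture viewer there is one more tool, called after "Emit:" by a JSON object that holds its "api" and its "payload", one argument or row to a line. drive_tool: Moves the arm, as the interface text tells. Its arguments: {"type":"object","properties":{"motion":{"type":"array","items":{"type":"object","properties":{"gripper":{"type":"number"},"travel":{"type":"array","items":{"type":"number"}},"spin":{"type":"number"}}}},"newtons":{"type":"number"}},"required":["motion"]}

```bash
ls; mkdir -p pics; cat > h.py <<'E'
import numpy as np, cv2
from cell import arm
from scipy.spatial.transform import Rotation as R
def w(cam,p):
    E=np.array(arm.get_calibration(cam)["extrinsics"]); return E[:3,:3].T@(np.array(p)-E[:3,3])
def px(cam,P):
    c=arm.get_calibration(cam);E=np.array(c["extrinsics"]);q=E[:3,:3]@np.array(P)+E[:3,3]
    s=q[:2]/q[2];s=s*(1+c["k1"]*(s@s));return np.array([c["fx"]*s[0]+c["cx"],c["fy"]*s[1]+c["cy"]])
def ray(cam,uv):
    c=arm.get_calibration(cam);E=np.array(c["extrinsics"])
    K=np.array([[c["fx"],0,c["cx"]],[0,c["fy"],c["cy"]],[0,0,1.]])
    s=cv2.undistortPoints(np.array([[uv]],float),K,np.array([c["k1"],0,0,0.]))[0,0]
    return -E[:3,:3].T@E[:3,3], E[:3,:3].T@np.array([s[0],s[1],1])
def atz(cam,uv,z):
    o,d=ray(cam,uv);return o+d*(z-o[2])/d[2]
def snap(cam,name):
    im=arm.capture(cam);cv2.imwrite(f"pics/{name}.png",im[...,::-1]);return im
E
python3 - <<'E'
from h import *
np.set_printoptions(precision=4,suppress=True)
for c in("side","top"):
    snap(c,c+"0");k=arm.get_calibration(c);E=np.array(k["extrinsics"]);print(c,k["fx"],k["k1"],-E[:3,:3].T@E[:3,3],E[2,:3])
    for n in["reading_head","stage","stage_face","caddy","amber_vial","amber_center","slide_grip","slide_under","light_pad","white_vial","flask","erlenmeyer"]:
        for d in arm.spot_point(c,n)[:3]:
            P=w(c,d["position"]);print(n,round(d["p"],2),P,px(c,P).round())
o=arm.get_obs();print(o)
E
```

```text
pics
side 545.3510206452121 0.04359766222617824 [-0.1069 -1.2044  0.6684] [ 0.4085  0.8272 -0.3858]
reading_head 0.72 [ 0.5902 -0.0228 -0.0017] [312. 248.]
stage 0.65 [ 0.5891 -0.0201  0.0638] [311. 227.]
stage_face 0.61 [ 0.5837 -0.016   0.084 ] [309. 220.]
caddy 0.55 [ 0.4691 -0.2976 -0.0027] [328. 306.]
amber_vial 0.58 [ 0.5129 -0.0147  0.0091] [286. 250.]
amber_vial 0.19 [ 0.6593 -0.2785  0.0047] [390. 280.]
amber_center 0.67 [ 0.511  -0.0196  0.0381] [286. 241.]
slide_grip 0.53 [ 0.483   0.3155 -0.0005] [230. 216.]
slide_under 0.36 [ 0.6696  0.2428 -0.0014] [291. 212.]
light_pad 0.5 [0.4808 0.3141 0.0003] [229. 216.]
light_pad 0.18 [ 0.591  -0.0213  0.0008] [312. 247.]
white_vial 0.89 [ 0.4672 -0.2923  0.0056] [326. 302.]
flask 0.85 [ 0.6615 -0.281   0.0017] [391. 281.]
flask 0.38 [ 0.5131 -0.0127  0.0097] [286. 250.]
erlenmeyer 0.82 [ 0.6694  0.2446 -0.0036] [291. 212.]
top 481.70453845512196 -0.11442505216417831 [0.3023 0.0565 1.5113] [ 0.1654  0.0148 -0.9861]
reading_head 0.59 [ 0.5934 -0.015  -0.0007] [306. 194.]
stage 0.93 [ 0.5903 -0.023   0.061 ] [310. 192.]
stage_face 0.
[... 445 characters left out ...]
4] [203. 234.]
light_pad 0.88 [ 0.4836  0.3138 -0.0003] [204. 232.]
white_vial 0.57 [ 0.4654 -0.2904  0.0057] [395. 231.]
flask 0.59 [ 0.6612 -0.2798 -0.0045] [387. 172.]
erlenmeyer 0.66 [ 0.6705  0.2467 -0.0042] [225. 174.]
{'time_s': 1.3, 'joints': array([-1.5353,  0.3806,  1.2974,  0.    ,  1.4636, -0.2153]), 'dq': array([-0.0012,  0.0014,  0.0008,  0.0007, -0.0007, -0.0001]), 'tau': array([  0.0006, -43.7801, -22.4726,   0.0714,   0.0314,   0.    ]), 'ee_pos': array([ 0.1365, -0.5328,  0.4048]), 'tool_rot': array([ 3.1169,  0.3929, -0.    ]), 'wrist_force': array([0.2289, 0.5663, 0.5585]), 'moment': array([-0.0209,  0.0043,  0.0067]), 'grasp_force': 0.0, 'finger_gap': 0.9988261299831501}
```

View pics/side0.png

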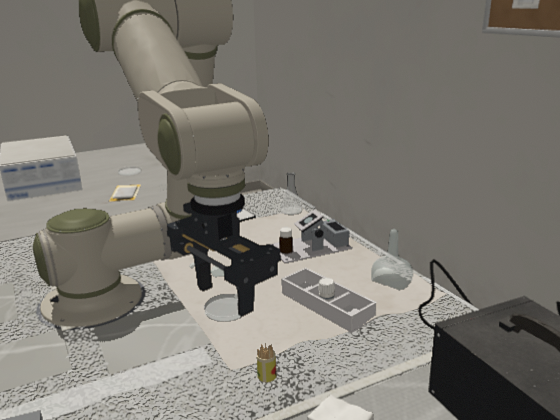

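View pics/top0.png

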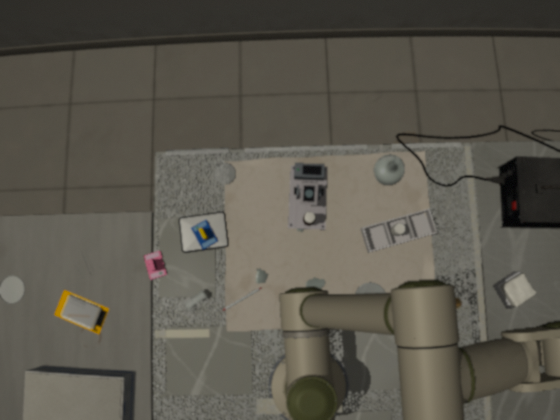

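The side view shows the brown vial at (286,241) in front of the stage at (312,225), and the caddy at (328,300). In the top view there are two slide shapes: blue with a yellow fin on the light pad at (204,234), and pink at (155,265). The blue one on the pad is the one meant. I'll confirm it in an enlarged crop.

```bash
python3 - <<'E'
from h import *
im=cv2.imread("pics/top0.png")
a=cv2.resize(im[200:285,140:240],None,fx=4,fy=4,interpolation=cv2.INTER_CUBIC)
b=cv2.resize(im[155:240,280:380],None,fx=4,fy=4,interpolation=cv2.INTER_CUBIC)
cv2.imwrite("pics/crop1.png",np.hstack([a,b]))
def rect(mask,x0,y0,x1,y1,z,label):
    m=np.zeros_like(mask);m[y0:y1,x0:x1]=mask[y0:y1,x0:x1]
    ys,xs=np.nonzero(m)
    P=np.array([atz("top",(x,y),z)[:2] for x,y in zip(xs,ys)]).astype(np.float32)
    r=cv2.minAreaRect(P);print(label,len(P),"mean",P.mean(0),"c",np.round(r[0],4),"size",np.round(r[1],4),"ang",round(r[2],1))
    v,e=np.linalg.eigh(np.cov(P.T));print("  main axis deg",np.degrees(np.arctan2(e[1,1],e[0,1])),np.sqrt(v))
hsv=cv2.cvtColor(im,cv2.COLOR_BGR2HSV);H,S,V=cv2.split(hsv)
blue=((H>95)&(H<130)&(S>110)).astype(np.uint8);yel=((H>15)&(H<40)&(S>110)).astype(np.uint8)
rect(blue|yel,185,212,228,252,.016,"slide")
rect(yel,185,212,228,252,.052,"fin")
E
```

```text
slide 229 mean [0.47426793 0.3103324 ] c [0.4717 0.3096] size [0.0755 0.0512] ang 27.3
  main axis deg 165.6838963376951 [0.01546991 0.01753614]
fin 54 mean [0.47239774 0.30865055] c [0.4725 0.3091] size [0.0363 0.0144] ang 33.1
  main axis deg -146.0413458112754 [0.00405021 0.01030834]
```

View pics/crop1.png

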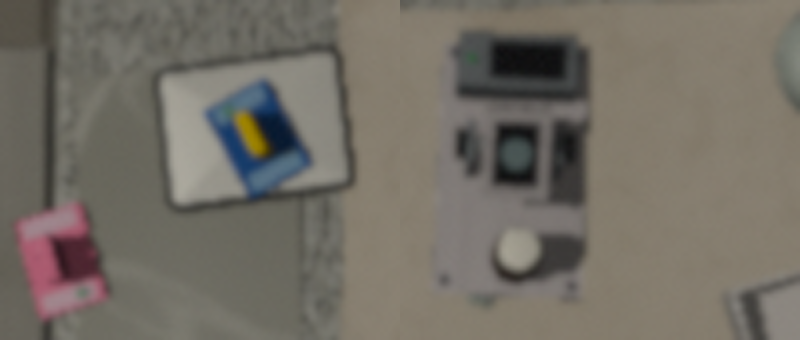

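Blue slide with the yellow fin at about crop (257,137) on the white pad is the target; the pink one at (60,260) lies off the pad. Next I'll measure the poses more closely and check them with a model overlay.

```bash
cat > ov.py <<'E'
from h import *
def head(o,yaw,lean):
    T=lambda p:np.array([o[0],o[1],0])+R.from_euler('z',yaw,degrees=True).apply(p)
    F=lambda p:T(np.array([0,0,.06])+R.from_euler('y',-lean,degrees=True).apply(p))
    foot=[T([x,y,.008]) for x,y in((-.11,-.06),(.095,-.06),(.095,.06),(-.11,.06))]
    rim=[F([x,y,.03]) for x,y in((-.035,-.025),(.035,-.025),(.035,.025),(-.035,.025))]
    inn=[F([x,y,.03]) for x,y in((-.025,-.017),(.025,-.017),(.025,.017),(-.025,.017))]
    return foot,rim,inn,F([0,0,.03])
def box(o,yaw,dx,dy,z):
    return [np.array([o[0],o[1],z])+R.from_euler('z',yaw,degrees=True).apply([a*dx/2,b*dy/2,0]) for a,b in((-1,-1),(1,-1),(1,1),(-1,1))]
def draw(im,cam,polys,x0,y0,s):
    for p in polys:
        q=np.array([(px(cam,P)+.5-[x0,y0])*s for P in p])
        cv2.polylines(im,[np.round(q*8).astype(int)],True,(0,255,0),1,cv2.LINE_AA,3)
E
python3 - <<'E'
from ov import *
np.set_printoptions(precision=4,suppress=True)
ims={c:np.mean([arm.capture(c).astype(float) for _ in range(4)],0)[...,::-1] for c in("top","side")}
for c in ims: np.save(f"{c}.npy",ims[c])
for n in["reading_head","stage","stage_face","amber_vial","amber_center","caddy","slide_grip"]:
    for c in("top","side"):
        L=[]
        for _ in range(4):
            L+=[w(c,d["position"]) for d in arm.spot_point(c,n)[:2 if n=="slide_grip" else 1]]
        print(n,c,np.median(L,0),np.array(L).tolist() if n=="slide_grip" else np.std(L,0))
f=head((.591,-.019),0,23)[:3]
def crop(c,x0,y0,x1,y1,s,polys):
    a=cv2.resize(ims[c][y0:y1,x0:x1].clip(0,255).astype(np.uint8),None,fx=s,fy=s,interpolation=cv2.INTER_CUBIC);draw(a,c,polys,x0,y0,s);return a
A=crop("top",283,155,335,235,7,f); B=crop("side",280,205,355,255,5,f); C=crop("top",360,205,440,255,5,[box((.467,-.2935),18,.08,.22,.042)])
out=np.zeros((560,800,3),np.uint8);out[:560,:364]=A;out[:250,370:745]=B;out[280:530,370:770]=C
cv2.imwrite("pics/ov1.png",out)
E
```

```text
reading_head top [ 0.5939 -0.0158  0.0001] [0. 0. 0.]
reading_head side [ 0.5902 -0.0187 -0.0029] [0. 0. 0.]
stage top [ 0.591  -0.0218  0.0579] [0. 0. 0.]
stage side [ 0.5902 -0.0165  0.0647] [0. 0. 0.]
stage_face top [ 0.5807 -0.0171  0.0902] [0. 0. 0.]
stage_face side [ 0.5812 -0.0185  0.0848] [0. 0. 0.]
amber_vial top [ 0.5167 -0.0169  0.005 ] [0. 0. 0.]
amber_vial side [ 0.5128 -0.0151  0.0067] [0. 0. 0.]
amber_center top [ 0.5086 -0.0142  0.0412] [0. 0. 0.]
amber_center side [ 0.5099 -0.0201  0.0404] [0. 0. 0.]
caddy top [ 0.4669 -0.2962 -0.0034] [0. 0. 0.]
caddy side [ 0.4705 -0.297  -0.002 ] [0. 0. 0.]
slide_grip top [0.4273 0.393  0.0363] [[0.46998050342382197, 0.31148775697911163, 0.04203306059841044], [0.3845441414735229, 0.4744804922266049, 0.03065121921671541], [0.46998050342382197, 0.31148775697911163, 0.04203306059841044], [0.3845441414735229, 0.4744804922266049, 0.03065121921671541], [0.46998050342382197, 0.31148775697911163, 0.04203306059841044], [0.3845441414735229, 0.4744804922266049, 0.03065121921671541], [0.46998050342382197, 0.31148775697911163, 0.04203306059841044], [0.3845441414735229, 0.4744804922266049, 0.03065121921671541]]
slide_grip side [ 0.5897 -0.0203  0.062 ] [[0.5897435689987336, -0.020322409338063372, 0.061970327839278326], [0.5897435689987336, -0.020322409338063372, 0.061970327839278326], [0.5897435689987336, -0.020322409338063372, 0.061970327839278326], [0.5897435689987336, -0.020322409338063372, 0.061970327839278326]]
```

View pics/ov1.png

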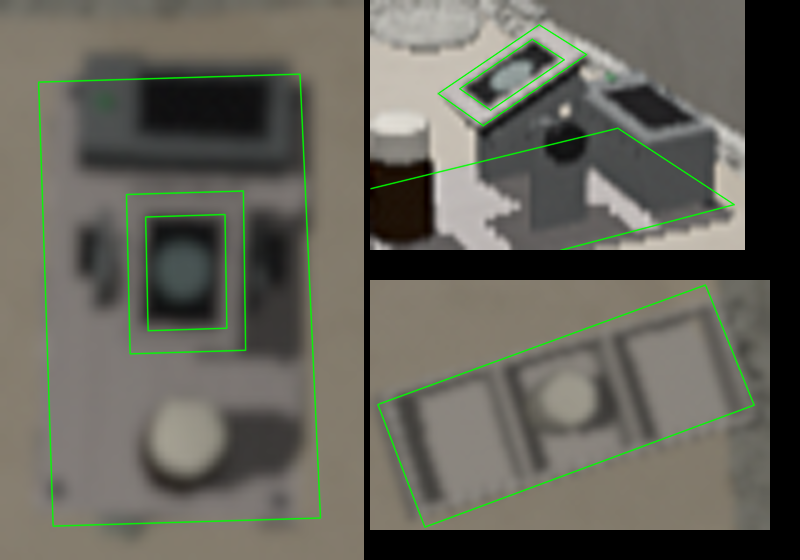

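```bash
cat > fit.py <<'E'
from ov import *
from scipy.optimize import differential_evolution as DE
np.set_printoptions(precision=4,suppress=True)
G={}
for c in("top","side"):
    g=cv2.GaussianBlur(cv2.cvtColor(np.load(c+".npy").astype(np.float32),cv2.COLOR_BGR2GRAY),(0,0),.8)
    G[c]=(cv2.Sobel(g,cv2.CV_32F,1,0),cv2.Sobel(g,cv2.CV_32F,0,1))
def proj(cam,Ps):
    k=arm.get_calibration(cam);E=np.array(k["extrinsics"]);q=Ps@E[:3,:3].T+E[:3,3];s=q[:,:2]/q[:,2:];s=s*(1+k["k1"]*(s**2).sum(1,keepdims=True))
    return s*[k["fx"],k["fy"]]+[k["cx"],k["cy"]]
CAL={c:arm.get_calibration(c) for c in G}
arm_get=CAL.get
def edge(cam,a,b,sh=(0,0)):
    t=np.linspace(.08,.92,25)[:,None];k=CAL[cam];E=np.array(k["extrinsics"])
    q=(a+(b-a)*t)@E[:3,:3].T+E[:3,3];s=q[:,:2]/q[:,2:];s=s*(1+k["k1"]*(s**2).sum(1,keepdims=True))
    u=(s*[k["fx"],k["fy"]]+[k["cx"],k["cy"]]+sh).astype(np.float32)
    d=u[-1]-u[0];d/=np.linalg.norm(d);m=[cv2.remap(g,u[None,:,0],u[None,:,1],cv2.INTER_LINEAR)[0] for g in G[cam]]
    v=m[0]*-d[1]+m[1]*d[0]
    return min(abs(v.mean()),60)*np.linalg.norm(u[-1]-u[0])
def polyscore(cam,P,idx,sh=(0,0)): return sum(edge(cam,P[i],P[(i+1)%4],sh) for i in idx)
E
python3 - <<'E'
from fit import *
def cost(p):
    o,yaw,lean,sh=p[:2],p[2],p[3],p[4:6]
    f,r,i,_=head(o,yaw,lean)
    return -(polyscore("top",f,(0,2,3),sh)+polyscore("top",r,range(4),sh)+polyscore("top",i,range(4),sh)+1*(polyscore("side",r,range(4))+polyscore("side",i,range(4))+polyscore("side",f,(0,3))))
for s in(0,1):
    r=DE(cost,[(.575,.605),(-.035,-.003),(-10,10),(14,35),(-1.5,1.5),(-1.5,1.5)],seed=s,popsize=12,maxiter=120,tol=1e-6);print(r.x,r.fun,head(r.x[:2],r.x[2],r.x[3])[3])
def cc(p): 
    b=box(p[:2],p[2],.08,.22,.042);i=box(p[:2],p[2],.07,.21,.042);return -(polyscore("top",b,range(4))+polyscore("side",b,range(4))+polyscore("side",i,range(4))+polyscore("top",i,range(4)))
q=DE(cc,[(.45,.485),(-.31,-.28),(10,26)],seed=0);print("caddy",q.x,q.fun)
def sc(p):
    b=box(p[:2],p[2],.08,.056,.016);b2=box(p[:2],p[2],.036,.012,.052);return -(polyscore("top",b,range(4))+polyscore("top",b2,range(4)))
q2=DE(sc,[(.455,.49),(.295,.325),(15,45)],seed=0);print("slide",q2.x,q2.fun)
f=head(r.x[:2],r.x[2],r.x[3])[:3]
def crop(c,x0,y0,x1,y1,s,polys):
    a=cv2.resize(np.load(c+".npy")[y0:y1,x0:x1].clip(0,255).astype(np.uint8),None,fx=s,fy=s,interpolation=cv2.INTER_CUBIC);draw(a,c,polys,x0,y0,s);return a
out=np.zeros((560,800,3),np.uint8);out[:560,:364]=crop("top",283,155,335,235,7,f);out[:200,370:670]=crop("side",280,205,355,255,4,f);out[205:355,370:610]=crop("top",360,205,440,255,3,[box(q.x[:2],q.x[2],.08,.22,.042)])
out[360:560,370:570]=crop("top",180,210,230,260,4,[box(q2.x[:2],q2.x[2],.08,.056,.016),box(q2.x[:2],q2.x[2],.036,.012,.052)])
cv2.imwrite("pics/ov2.png",out)
E
```

```text
[ 0.5979 -0.022  -7.6105 34.9956  0.5943 -1.476 ] -22800.91 [ 0.5808 -0.0197  0.0846]
[ 0.6031 -0.0188 -9.9828 28.0763  0.9784 -0.8342] -22649.959 [ 0.5892 -0.0164  0.0865]
caddy [ 0.4667 -0.2997 13.8604] -31886.113
slide [ 0.4874  0.319  15.3696] -5727.6733
```

View pics/ov2.png

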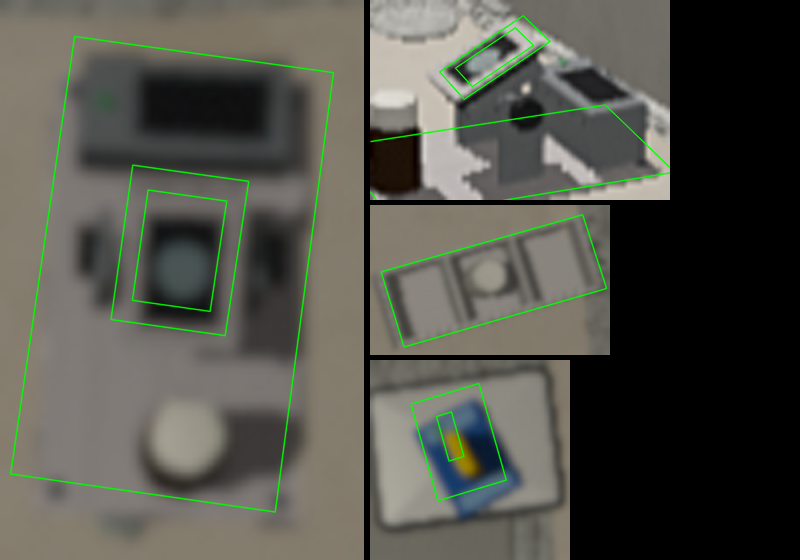

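```bash
cat > edges.py <<'E'
from ov import *
np.set_printoptions(precision=4,suppress=True)
def fit(cam,z,axis,rng,win,sign,label):
    g=cv2.GaussianBlur(cv2.cvtColor(np.load(cam+".npy").astype(np.float32),cv2.COLOR_BGR2GRAY),(0,0),.7)
    d=cv2.Sobel(g,cv2.CV_32F,axis==0,axis==1)*sign;P=[]
    for r in range(*rng):   # axis 0: scan along columns for each row
        l=d[r,win[0]:win[1]] if axis==0 else d[win[0]:win[1],r]
        i=int(np.argmax(l))
        if 0<i<len(l)-1 and l[i]>4:
            o=(l[i-1]-l[i+1])/(2*(l[i-1]-2*l[i]+l[i+1])); u=win[0]+i+o
            P.append(atz(cam,(u,r) if axis==0 else (r,u),z)[:2])
    P=np.array(P,np.float32)
    if len(P)<4: print(label,"few",len(P));return
    v=cv2.fitLine(P,cv2.DIST_HUBER,0,1e-3,1e-3).ravel()
    n=np.array([-v[1],v[0]]);res=((P-v[2:])@n).std()
    print(label,len(P),"dir deg",round(float(np.degrees(np.arctan2(v[1],v[0]))),1),"pt",v[2:],"res",round(float(res),4))
E
python3 - <<'E'
from edges import *
fit("top",.008,1,(297,323),(174,184),1,"box front")
fit("top",.008,0,(185,224),(285,294),1,"foot left+")
fit("top",.008,0,(206,226),(321,331),1,"foot right +");fit("top",.008,0,(206,226),(321,331),-1,"foot right -")
fit("top",.008,1,(292,322),(224,234),1,"foot front+");fit("top",.008,1,(292,322),(224,234),-1,"foot front-")
fit("top",.085,0,(188,199),(301,308),-1,"inner left");fit("top",.085,0,(188,199),(310,317),1,"inner right")
fit("top",.094,1,(306,313),(183,189),-1,"inner rear");fit("top",.075,1,(306,313),(197,204),1,"inner front")
# slide
im=np.load("top.npy").clip(0,255).astype(np.uint8);H,S,V=cv2.split(cv2.cvtColor(im,cv2.COLOR_BGR2HSV))
print(im[225:245:3,194:216:3].tolist()[0][:3])
sub=slice(214,252),slice(186,226)
fg=((S>90)).astype(np.uint8)
m=np.zeros_like(fg);m[sub]=fg[sub]
n,lab,st,_=cv2.connectedComponentsWithStats(m);k=1+np.argmax(st[1:,4]);ys,xs=np.nonzero(lab==k)
P=np.array([atz("top",(x,y),.016)[:2] for x,y in zip(xs,ys)],np.float32);hull=cv2.convexHull(P);print("slide n",len(P),cv2.minAreaRect(P),"area",cv2.contourArea(hull))
E
```

```text
Traceback (most recent call last):
  File "edges.py", line 5, in fit
    d=cv2.Sobel(g,cv2.CV_32F,axis==0,axis==1)*sign;P=[]
      ~~~~~~~~~^^^^^^^^^^^^^^^^^^^^^^^^^^^^^^
cv2.error: OpenCV(4.12.0) :-1: error: (-5:Bad argument) in function 'Sobel'
> Overload resolution failed:
>  - Argument 'dx' must be integer, not bool
>  - Argument 'dx' must be integer, not bool
```

```bash
sed -i 's/axis==0,axis==1)\*sign/1-axis,axis)*sign/' edges.py
cat > e2.py <<'E'
from edges import *
fit("top",.008,1,(297,323),(174,184),1,"box front")
fit("top",.008,0,(185,224),(285,294),1,"foot left+")
fit("top",.008,0,(185,224),(285,294),-1,"foot left-")
fit("top",.008,0,(206,226),(321,331),1,"foot right +");fit("top",.008,0,(206,226),(321,331),-1,"foot right -")
fit("top",.008,1,(292,322),(224,234),1,"foot front+");fit("top",.008,1,(292,322),(224,234),-1,"foot front-")
fit("top",.085,0,(188,199),(301,308),-1,"inner left");fit("top",.085,0,(188,199),(310,317),1,"inner right")
fit("top",.094,1,(306,313),(183,189),-1,"inner rear");fit("top",.075,1,(306,313),(197,204),1,"inner front")
im=np.load("top.npy").clip(0,255).astype(np.uint8);H,S,V=cv2.split(cv2.cvtColor(im,cv2.COLOR_BGR2HSV))
sub=slice(214,252),slice(186,226)
for t in(70,90,110):
    m=np.zeros_like(S);m[sub]=(S>t)[sub]
    n,lab,st,_=cv2.connectedComponentsWithStats(m);k=1+np.argmax(st[1:,4]);ys,xs=np.nonzero(lab==k)
    P=np.array([atz("top",(x,y),.016)[:2] for x,y in zip(xs,ys)],np.float32);print("slide n",len(P),cv2.minAreaRect(P),"area",cv2.contourArea(cv2.convexHull(P)))
E
python3 e2.py
```

```text
box front 26 dir deg 85.9 pt [ 0.6396 -0.027 ] res 0.0002
foot left+ 16 dir deg -2.9 pt [0.5559 0.0391] res 0.0054
foot left- 25 dir deg -8.6 pt [0.5365 0.0462] res 0.0027
foot right + 20 dir deg -14.5 pt [ 0.5254 -0.0743] res 0.0018
foot right - 9 dir deg 20.7 pt [ 0.5335 -0.0693] res 0.0011
foot front+ 20 dir deg -69.4 pt [0.4841 0.0045] res 0.0077
foot front- 12 dir deg 87.1 pt [ 0.4855 -0.0059] res 0.0004
inner left 11 dir deg -4.0 pt [ 0.5801 -0.001 ] res 0.0005
inner right 11 dir deg -4.3 pt [ 0.5818 -0.0342] res 0.0004
inner rear 7 dir deg 86.1 pt [ 0.6019 -0.0194] res 0.0001
inner front 7 dir deg 86.0 pt [ 0.5588 -0.0186] res 0.0002
slide n 384 ((0.4720951318740845, 0.3094087839126587), (0.07952667027711868, 0.0544765330851078), 26.255735397338867) area 0.004089913015125735
slide n 301 ((0.47209084033966064, 0.3093140721321106), (0.07576671242713928, 0.053219713270664215), 27.427242279052734) area 0.0038456677627767277
slide n 231 ((0.47174838185310364, 0.30956947803497314), (0.07550303637981415, 0.0512259304523468), 27.2525691986084) area 0.003625581224837582
```

```bash
python3 - <<'E'
from fit import *
print("cap", atz("top",(187/7+283-.5,437/7+155-.5),.075))
# cap blob centroid (bright)
g=np.load("top.npy").mean(2);m=(g[208:226,300:318]>np.percentile(g[208:226,300:318],80));ys,xs=np.nonzero(m);print(atz("top",(xs.mean()+300,ys.mean()+208),.075),m.sum(),g[208:226,300:318].max())
def cost(p):
    lean=p[0];f=np.array([p[1],-.0176+p[2]]);Rz=R.from_euler('z',-4.1,degrees=True)
    o=f-Rz.apply([-.03*np.sin(np.radians(lean)),0,0])[:2]
    _,r,i,_=head(o,-4.1,lean)
    return -(polyscore("side",i,range(4))+polyscore("side",r,range(4)))
for s in(0,1):
    q=DE(cost,[(15,34),(.574,.587),(-.005,.005)],seed=s,tol=1e-6);print(q.x,q.fun)
for L in range(16,34,2):
    q=DE(lambda p:cost([L,*p]),[(.574,.587),(-.005,.005)],seed=0);print(L,q.x,q.fun)
E
```

```text
cap [ 0.5096 -0.0173  0.075 ]
[ 0.5105 -0.0162  0.075 ] 65 155.25
[33.9998  0.5788 -0.005 ] -6182.62353515625
[33.9998  0.5788 -0.005 ] -6182.6259765625
16 [ 0.5869 -0.0049] -6027.5254
18 [ 0.5845 -0.0049] -6052.115
20 [ 0.5852 -0.0047] -6070.7861328125
22 [ 0.5806 -0.0049] -6095.7925
24 [ 0.5802 -0.0049] -6113.99
26 [ 0.5809 -0.005 ] -6130.1973
28 [ 0.5821 -0.0048] -6143.009
30 [ 0.5781 -0.0047] -6159.8506
32 [ 0.5776 -0.005 ] -6173.4365
```

Emit:
{"api": "drive_tool", "payload": {
  "motion": [
    {"gripper": 1,"travel": [0.47,0.645,0],"spin": -0.2},
    {"gripper": 1,"travel": [0.47,0.645,0],"spin": -0.2},
    {"gripper": 1,"travel": [0.47,0.645,0],"spin": -0.2},
    {"gripper": 1,"travel": [0.47,0.645,0],"spin": -0.2},
    {"gripper": 1,"travel": [0.47,0.645,0],"spin": -0.2},
    {"gripper": 1,"travel": [0.47,0.645,0],"spin": -0.2},
    {"gripper": 1,"travel": [0.47,0.645,0],"spin": -0.2},
    {"gripper": 1,"travel": [0.47,0.645,0],"spin": -0.2},
    {"gripper": 1,"travel": [0.47,0.645,0],"spin": -0.2},
    {"gripper": 1,"travel": [0.47,0.645,0],"spin": -0.2}
  ],
  "newtons": 20
}}

```text
time_s: 5.33
ee_pos: [0.3251, -0.2734, 0.4049]
tool_rot: [3.138, 0.141, 0.0]
wrist_force: [0.3, -0.5, 0.1]
finger_gap: 1.003
grasp_force: 0.0
```

Emit:
{"api": "drive_tool", "payload": {
  "motion": [
    {"gripper": 1,"travel": [0.465,0.645,0],"spin": -0.2},
    {"gripper": 1,"travel": [0.465,0.645,0],"spin": -0.2},
    {"gripper": 1,"travel": [0.465,0.645,0],"spin": -0.2},
    {"gripper": 1,"travel": [0.465,0.645,0],"spin": -0.2},
    {"gripper": 1,"travel": [0.465,0.645,-0.3],"spin": -0.2},
    {"gripper": 1,"travel": [0.465,0.645,-0.3],"spin": -0.2},
    {"gripper": 1,"travel": [0.465,0.645,-0.3],"spin": -0.2},
    {"gripper": 1,"travel": [0.465,0.645,-0.3],"spin": -0.2},
    {"gripper": 1,"travel": [0.465,0.645,-0.3],"spin": -0.2},
    {"gripper": 1,"travel": [0.465,0.645,-0.3],"spin": -0.2}
  ]
}}

```text
time_s: 6.17
ee_pos: [0.5112, -0.0152, 0.3323]
tool_rot: [3.14, -0.11, 0.001]
wrist_force: [-0.1, -0.8, 0.5]
finger_gap: 1.0
grasp_force: 0.0
```

Emit:
{"api": "drive_tool", "payload": {
  "motion": [
    {"gripper": 1,"travel": [-0.03,-0.04,-0.4],"spin": 0},
    {"gripper": 1,"travel": [0,0,-0.5],"spin": 0},
    {"gripper": 1,"travel": [0,0,-0.5],"spin": 0},
    {"gripper": 1,"travel": [0,0,-0.5],"spin": 0},
    {"gripper": 1,"travel": [0,0,-0.5],"spin": 0},
    {"gripper": 1,"travel": [0,0,-0.35],"spin": 0},
    {"gripper": 1,"travel": [0,0,-0.15],"spin": 0},
    {"gripper": -1,"travel": [0,0,0],"spin": 0},
    {"gripper": -1,"travel": [0,0,0],"spin": 0},
    {"gripper": -1,"travel": [0,0,0],"spin": 0}
  ],
  "newtons": 20
}}

```text
time_s: 7.0
ee_pos: [0.5096, -0.0184, 0.2177]
tool_rot: [3.139, -0.109, 0.003]
wrist_force: [0.5, -0.4, -0.8]
finger_gap: 0.798
grasp_force: 0.0
```

Emit:
{"api": "drive_tool", "payload": {
  "motion": [
    {"gripper": -1,"travel": [0,0,0],"spin": 0},
    {"gripper": -1,"travel": [0,0,0],"spin": 0},
    {"gripper": -1,"travel": [0,0,0],"spin": 0},
    {"gripper": -1,"travel": [0,0,0],"spin": 0},
    {"gripper": -1,"travel": [0,0,0.1],"spin": 0},
    {"gripper": -1,"travel": [0,0,0.3],"spin": 0},
    {"gripper": -1,"travel": [0,0,0.4],"spin": 0},
    {"gripper": -1,"travel": [0,0,0.4],"spin": 0},
    {"gripper": -1,"travel": [0,0,0.4],"spin": 0},
    {"gripper": -1,"travel": [0,0,0.4],"spin": 0}
  ]
}}

```text
time_s: 7.83
ee_pos: [0.5091, -0.0183, 0.2978]
tool_rot: [-3.14, 0.109, 0.0]
wrist_force: [0.6, 0.4, -0.2]
finger_gap: 0.42
grasp_force: 20.0
```

```bash
python3 - <<'E'
from h import *
np.set_printoptions(precision=4,suppress=True)
im=snap("side","side1");t=snap("top","top1")
o=arm.get_obs();print(o["ee_pos"],o["finger_gap"],o["grasp_force"],o["time_s"])
for c in("side","top"):
    for d in arm.spot_point(c,"amber_vial")[:2]: print(c,d["p"],w(c,d["position"]),px(c,w(c,d["position"])))
    for d in arm.spot_point(c,"caddy")[:1]: print(c,d["p"],w(c,d["position"]))
A=cv2.resize(cv2.imread("pics/side1.png")[170:270,250:370],None,fx=4,fy=4,interpolation=cv2.INTER_CUBIC)
# lean overlays, raw hi-res of stage from initial average
b=np.load("side.npy").clip(0,255).astype(np.uint8)[205:245,290:340]
B=cv2.resize(b,None,fx=6,fy=6,interpolation=cv2.INTER_CUBIC)
out=np.zeros((400,790,3),np.uint8);out[:,:480]=A;out[:240,485:785]=B;cv2.imwrite("pics/c3.png",out)
E
```

```text
[ 0.5095 -0.0184  0.2989] 0.4188720150680273 19.99890625476837 7.9333
side 0.76 [ 0.5125 -0.0159  0.0884] [285.547  223.5966]
side 0.79 [ 0.4686 -0.2949  0.0046]
top 0.27 [0.4836 0.3141 0.0018] [203.7978 231.5343]
top 0.62 [ 0.4622 -0.2944 -0.0049]
```

View pics/c3.png

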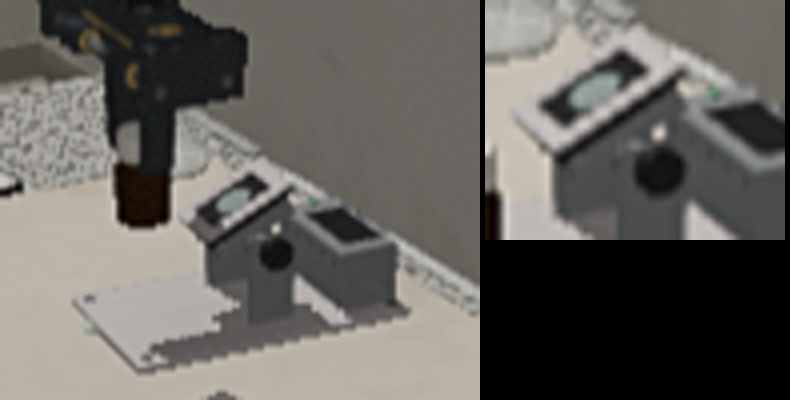

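```bash
cp edges.py . 2>/dev/null; python3 - <<'E'
from edges import *
from scipy.optimize import least_squares
print("cell L",atz("top",(378.5,235.9),.02))
fit("top",.042,1,(375,425),(218,230),-1,"caddy rear?")
for wdw in((227,247),):
    fit("top",.005,1,(370,385),wdw,1,"front")
uv=np.array([(512-485,113),(556-485,152),(683-485,72),(638-485,32)])/6+np.array([290,205])-.5
def res(p):
    lean,x,y=p;Rz=R.from_euler('z',-4.1,degrees=True);o=np.array([x,y])-Rz.apply([-.03*np.sin(np.radians(lean)),0,0])[:2]
    r=head(o,-4.1,lean)[1]
    # order: left=(-x,+y) bottom=(-x,-y) right=(+x,-y) top=(+x,+y)
    return np.concatenate([px("side",r[k])-uv[j] for j,k in enumerate((3,0,1,2))])
q=least_squares(res,[23,.5805,-.0176]);print(q.x,q.fun)
for L in(18,20,22,24,26,28,30):
    q=least_squares(lambda p:res([L,*p]),[.5805,-.0176]);print(L,q.x,q.cost)
E
```

```text
cell L [ 0.4512 -0.2336  0.02  ]
caddy rear? 30 dir deg -89.8 pt [ 0.4905 -0.263 ] res 0.007
front 5 dir deg 70.3 pt [ 0.4752 -0.2236] res 0.0015
[23.2088  0.5785 -0.0227] [-0.3552 -0.0429  0.1576  0.1163  0.5381 -0.2812 -0.3611  0.1667]
18 [ 0.5774 -0.0247] 2.350759815869145
20 [ 0.5778 -0.024 ] 1.102698084894604
22 [ 0.5782 -0.0232] 0.45326599341795976
24 [ 0.5787 -0.0224] 0.3920276057660423
26 [ 0.5792 -0.0215] 0.9083997253766928
28 [ 0.5797 -0.0205] 1.9917229058953136
30 [ 0.5803 -0.0194] 3.631327706462535
```

Emit:
{"api": "drive_tool", "payload": {
  "motion": [
    {"gripper": -1,"travel": [-0.1,-0.35,0],"spin": 0},
    {"gripper": -1,"travel": [-0.17,-0.6,0],"spin": 0},
    {"gripper": -1,"travel": [-0.17,-0.6,0],"spin": 0},
    {"gripper": -1,"travel": [-0.17,-0.6,0],"spin": 0},
    {"gripper": -1,"travel": [-0.17,-0.6,0],"spin": 0},
    {"gripper": -1,"travel": [-0.17,-0.6,0],"spin": 0},
    {"gripper": -1,"travel": [-0.17,-0.6,0],"spin": 0},
    {"gripper": -1,"travel": [-0.17,-0.6,0],"spin": 0},
    {"gripper": -1,"travel": [-0.17,-0.54,0],"spin": 0},
    {"gripper": -1,"travel": [-0.05,-0.2,0],"spin": 0}
  ]
}}

```text
time_s: 8.97
ee_pos: [0.4482, -0.2322, 0.2958]
tool_rot: [-3.139, 0.112, 0.002]
wrist_force: [0.1, -0.6, -0.5]
finger_gap: 0.414
grasp_force: 20.0
```

Emit:
{"api": "drive_tool", "payload": {
  "motion": [
    {"gripper": -1,"travel": [0,0,-0.1],"spin": 0},
    {"gripper": -1,"travel": [0,0,-0.3],"spin": 0},
    {"gripper": -1,"travel": [0,0,-0.35],"spin": 0},
    {"gripper": -1,"travel": [0,0,-0.35],"spin": 0},
    {"gripper": -1,"travel": [0,0,-0.3],"spin": 0},
    {"gripper": -1,"travel": [0,0,-0.25],"spin": 0},
    {"gripper": -1,"travel": [0,0,-0.2],"spin": 0},
    {"gripper": -1,"travel": [0,0,-0.12],"spin": 0},
    {"gripper": -1,"travel": [0,0,-0.07],"spin": 0},
    {"gripper": -1,"travel": [0,0,0],"spin": 0}
  ]
}}

```text
time_s: 9.8
ee_pos: [0.4491, -0.2289, 0.216]
tool_rot: [-3.139, 0.108, -0.001]
wrist_force: [-1.7, 5.9, 9.7]
finger_gap: 0.423
grasp_force: 20.0
```

```bash
python3 - <<'E'
from h import *
np.set_printoptions(precision=4,suppress=True)
snap("side","side2");snap("top","top2");o=arm.get_obs();print(o["ee_pos"],o["wrist_force"],o["time_s"])
for c in("side","top"):
  for n in("amber_vial","white_vial","caddy"):
    for d in arm.spot_point(c,n)[:1]: print(c,n,d["p"],w(c,d["position"]))
cv2.imwrite("pics/c4.png",cv2.resize(cv2.imread("pics/side2.png")[220:340,250:400],None,fx=5,fy=5,interpolation=cv2.INTER_CUBIC))
E
```

```text
[ 0.4491 -0.2289  0.216 ] [-1.3095  6.0637 10.5328] 9.9
side amber_vial 0.7 [ 0.4514 -0.2277  0.008 ]
side white_vial 0.7 [ 0.4675 -0.2917  0.0043]
side caddy 0.7 [ 0.4702 -0.2981 -0.0003]
```

View pics/c4.png

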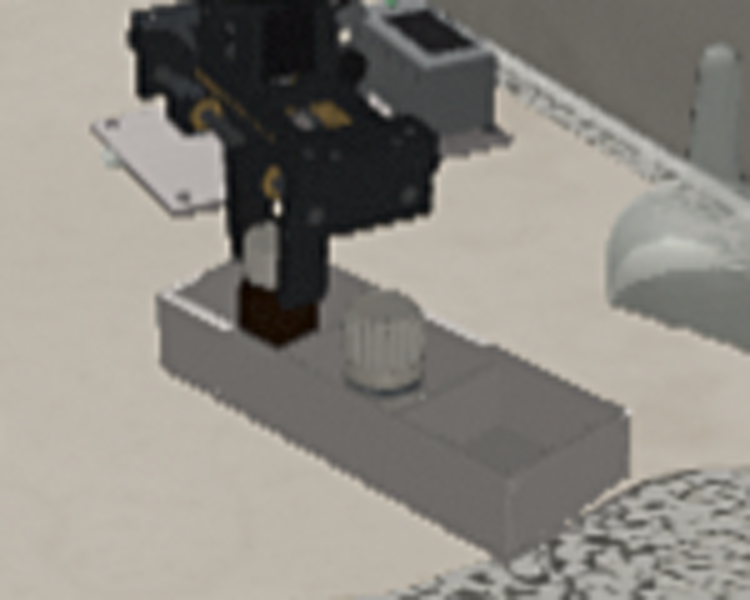

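Emit:
{"api": "drive_tool", "payload": {
  "motion": [
    {"gripper": -1,"travel": [0,0,0.02],"spin": 0},
    {"gripper": 0.05,"travel": [0,0,0],"spin": 0},
    {"gripper": 0.15,"travel": [0,0,0],"spin": 0},
    {"gripper": 0.2,"travel": [0,0,0],"spin": 0},
    {"gripper": 0.2,"travel": [0,0,0],"spin": 0},
    {"gripper": 0.2,"travel": [0,0,0.2],"spin": 0},
    {"gripper": 0.2,"travel": [0,0,0.5],"spin": 0},
    {"gripper": 0.2,"travel": [0,0,0.7],"spin": 0},
    {"gripper": 0.2,"travel": [0,0,0.8],"spin": 0},
    {"gripper": 0.2,"travel": [0,0,0.8],"spin": 0}
  ]
}}

```text
time_s: 11.03
ee_pos: [0.4486, -0.2298, 0.3377]
tool_rot: [-3.139, 0.109, 0.001]
wrist_force: [0.1, 0.0, 0.6]
finger_gap: 0.599
grasp_force: 0.0
```

```bash
python3 - <<'E'
from h import *
np.set_printoptions(precision=4,suppress=True)
snap("side","side3");o=arm.get_obs();print(o["ee_pos"],o["wrist_force"],o["time_s"],o["joints"])
for n in("amber_vial","amber_center","white_vial"):
    for d in arm.spot_point("side",n)[:1]: print(n,d["p"],w("side",d["position"]))
cv2.imwrite("pics/c5.png",cv2.resize(cv2.imread("pics/side3.png")[200:340,250:400],None,fx=4,fy=4,interpolation=cv2.INTER_CUBIC))
E
```

```text
[ 0.4493 -0.2302  0.3438] [ 1.731  -1.3792  6.0892] 11.0833 [-0.7083  0.357   1.525   0.      1.2494  0.9315]
amber_vial 0.6 [ 0.4531 -0.2264  0.01  ]
amber_center 0.86 [ 0.4498 -0.2304  0.0356]
white_vial 0.67 [ 0.4672 -0.2923  0.0021]
```

View pics/c5.png

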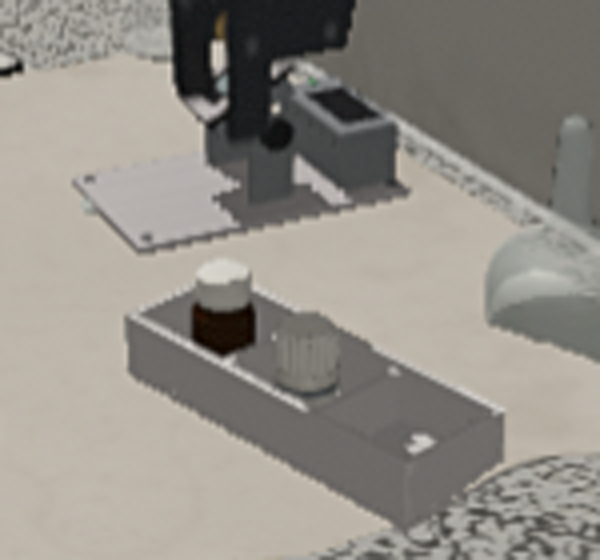

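The picture shows the brown vial standing upright in the end cell at (222,305), with the white vial undisturbed at (307,350). Next is the slide.

Emit:
{"api": "drive_tool", "payload": {
  "motion": [
    {"gripper": 1,"travel": [0.03,0.675,0],"spin": 0.34},
    {"gripper": 1,"travel": [0.03,0.675,0],"spin": 0.34},
    {"gripper": 1,"travel": [0.03,0.675,0],"spin": 0.34},
    {"gripper": 1,"travel": [0.03,0.675,0],"spin": 0.34},
    {"gripper": 1,"travel": [0.03,0.675,0],"spin": 0.34},
    {"gripper": 1,"travel": [0.03,0.675,0],"spin": 0.34},
    {"gripper": 1,"travel": [0.03,0.675,0],"spin": 0.34},
    {"gripper": 1,"travel": [0.03,0.675,0],"spin": 0.34},
    {"gripper": 1,"travel": [0.03,0.675,0],"spin": 0.34},
    {"gripper": 1,"travel": [0.03,0.675,0],"spin": 0.34}
  ]
}}

```text
time_s: 12.07
ee_pos: [0.4605, 0.0413, 0.3346]
tool_rot: [-3.124, -0.32, 0.005]
wrist_force: [0.6, 0.7, 0.7]
finger_gap: 0.998
grasp_force: 0.0
```

Emit:
{"api": "drive_tool", "payload": {
  "motion": [
    {"gripper": 1,"travel": [0.03,0.675,0],"spin": 0.34},
    {"gripper": 1,"travel": [0.03,0.675,0],"spin": 0.34},
    {"gripper": 1,"travel": [0.03,0.675,0],"spin": 0.34},
    {"gripper": 1,"travel": [0.03,0.675,-0.3],"spin": 0.34},
    {"gripper": 1,"travel": [0.03,0.675,-0.35],"spin": 0.34},
    {"gripper": 1,"travel": [0.03,0.675,-0.35],"spin": 0.34},
    {"gripper": 1,"travel": [0.03,0.675,-0.35],"spin": 0.34},
    {"gripper": 1,"travel": [0.03,0.675,-0.35],"spin": 0.34},
    {"gripper": 1,"travel": [0.02,0.5,-0.3],"spin": 0.34},
    {"gripper": 1,"travel": [0.01,0.1,-0.1],"spin": 0.34}
  ]
}}

```text
time_s: 12.9
ee_pos: [0.4708, 0.2822, 0.2487]
tool_rot: [3.052, 0.745, -0.008]
wrist_force: [0.0, -0.4, 0.1]
finger_gap: 1.003
grasp_force: 0.0
```

Emit:
{"api": "drive_tool", "payload": {
  "motion": [
    {"gripper": 1,"travel": [0,0,0],"spin": 0},
    {"gripper": 1,"travel": [0,0,0],"spin": 0},
    {"gripper": 1,"travel": [0,0,0],"spin": 0},
    {"gripper": 1,"travel": [0,0,0],"spin": 0},
    {"gripper": 1,"travel": [0,0,0],"spin": 0},
    {"gripper": 1,"travel": [0,0,0],"spin": 0},
    {"gripper": 1,"travel": [0,0,0],"spin": 0},
    {"gripper": 1,"travel": [0,0,0],"spin": 0},
    {"gripper": 1,"travel": [0,0,0],"spin": 0},
    {"gripper": 1,"travel": [0,0,0],"spin": 0}
  ]
}}

```text
time_s: 13.73
ee_pos: [0.4717, 0.28, 0.252]
tool_rot: [-3.053, -0.739, -0.0]
wrist_force: [-0.0, 0.8, -0.5]
finger_gap: 1.003
grasp_force: 0.0
```

Emit:
{"api": "drive_tool", "payload": {
  "motion": [
    {"gripper": 1,"travel": [0,0.3,0],"spin": 0},
    {"gripper": 1,"travel": [0.01,0.3,0],"spin": 0},
    {"gripper": 1,"travel": [0,0.13,-0.2],"spin": 0},
    {"gripper": 1,"travel": [0,0,-0.35],"spin": 0},
    {"gripper": 1,"travel": [0,0,-0.35],"spin": 0},
    {"gripper": 1,"travel": [0,0,-0.3],"spin": 0},
    {"gripper": 1,"travel": [0,0,-0.25],"spin": 0},
    {"gripper": 1,"travel": [0,0,-0.15],"spin": 0},
    {"gripper": 0.5,"travel": [0,0,0],"spin": 0},
    {"gripper": 0,"travel": [0,0,0],"spin": 0}
  ],
  "newtons": 15
}}

```text
time_s: 14.57
ee_pos: [0.4721, 0.3095, 0.1879]
tool_rot: [3.053, 0.739, -0.0]
wrist_force: [-0.2, -0.4, 0.6]
finger_gap: 0.872
grasp_force: 0.0
```

Emit:
{"api": "drive_tool", "payload": {
  "motion": [
    {"gripper": -0.3,"travel": [0,0,0],"spin": 0},
    {"gripper": -0.6,"travel": [0,0,0],"spin": 0},
    {"gripper": -1,"travel": [0,0,0],"spin": 0},
    {"gripper": -1,"travel": [0,0,0],"spin": 0},
    {"gripper": -1,"travel": [0,0,0],"spin": 0},
    {"gripper": -1,"travel": [0,0,0],"spin": 0},
    {"gripper": -1,"travel": [0,0,0],"spin": 0},
    {"gripper": -1,"travel": [0,0,0],"spin": 0},
    {"gripper": -1,"travel": [0,0,0],"spin": 0},
    {"gripper": -1,"travel": [0,0,0],"spin": 0}
  ]
}}

```text
time_s: 15.4
ee_pos: [0.4721, 0.3092, 0.1879]
tool_rot: [-3.053, -0.739, 0.0]
wrist_force: [0.1, -0.1, 0.4]
finger_gap: 0.133
grasp_force: 15.0
```

Emit:
{"api": "drive_tool", "payload": {
  "motion": [
    {"gripper": -1,"travel": [0,0,0.1],"spin": 0},
    {"gripper": -1,"travel": [0,0,0.3],"spin": 0},
    {"gripper": -1,"travel": [0,0,0.4],"spin": 0},
    {"gripper": -1,"travel": [0,0,0.4],"spin": 0},
    {"gripper": -1,"travel": [0,-0.1,0.4],"spin": -0.2},
    {"gripper": -1,"travel": [0.1,-0.3,0.4],"spin": -0.3},
    {"gripper": -1,"travel": [0.15,-0.5,0.3],"spin": -0.45},
    {"gripper": -1,"travel": [0.15,-0.6,0.2],"spin": -0.5},
    {"gripper": -1,"travel": [0.15,-0.6,0.05],"spin": -0.5},
    {"gripper": -1,"travel": [0.15,-0.6,0],"spin": -0.5}
  ]
}}

```text
time_s: 16.23
ee_pos: [0.5002, 0.2003, 0.291]
tool_rot: [-3.111, -0.434, -0.003]
wrist_force: [0.1, 1.0, -1.6]
finger_gap: 0.136
grasp_force: 15.0
```

Emit:
{"api": "drive_tool", "payload": {
  "motion": [
    {"gripper": -1,"travel": [0.15,-0.6,0],"spin": -0.5},
    {"gripper": -1,"travel": [0.15,-0.6,0],"spin": -0.5},
    {"gripper": -1,"travel": [0.15,-0.6,0],"spin": -0.5},
    {"gripper": -1,"travel": [0.15,-0.6,0],"spin": -0.5},
    {"gripper": -1,"travel": [0.15,-0.6,0],"spin": -0.5},
    {"gripper": -1,"travel": [0.15,-0.6,0],"spin": -0.5},
    {"gripper": -1,"travel": [0.15,-0.6,0],"spin": -0.5},
    {"gripper": -1,"travel": [0.15,-0.6,0],"spin": -0.5},
    {"gripper": -1,"travel": [0.1,-0.4,0],"spin": -0.3},
    {"gripper": -1,"travel": [0.1,-0.17,0],"spin": -0.08}
  ]
}}

```text
time_s: 17.07
ee_pos: [0.5563, -0.0155, 0.2901]
tool_rot: [3.139, -0.117, 0.0]
wrist_force: [0.1, 0.5, -0.1]
finger_gap: 0.136
grasp_force: 15.0
```

Emit:
{"api": "drive_tool", "payload": {
  "motion": [
    {"gripper": -1,"travel": [0,0,0],"spin": 0},
    {"gripper": -1,"travel": [0,0,0],"spin": 0},
    {"gripper": -1,"travel": [0,0,0],"spin": 0},
    {"gripper": -1,"travel": [0,0,0],"spin": 0},
    {"gripper": -1,"travel": [0,0,0],"spin": 0},
    {"gripper": -1,"travel": [0,0,0],"spin": 0},
    {"gripper": -1,"travel": [0,0,0],"spin": 0},
    {"gripper": -1,"travel": [0,0,0],"spin": 0},
    {"gripper": -1,"travel": [0,0,0],"spin": 0},
    {"gripper": -1,"travel": [0,0,0],"spin": 0}
  ]
}}

```text
time_s: 17.9
ee_pos: [0.5561, -0.0135, 0.29]
tool_rot: [-3.14, 0.112, -0.0]
wrist_force: [-0.0, -0.4, -0.0]
finger_gap: 0.138
grasp_force: 15.0
```

```bash
python3 - <<'E'
from h import *
np.set_printoptions(precision=4,suppress=True)
snap("side","side4");snap("top","top4");o=arm.get_obs();print(o["ee_pos"],o["tool_rot"],o["wrist_force"],o["grasp_force"],o["time_s"])
for c in("side","top"):
  for n in("slide_under","slide_grip","stage_face","stage"):
    for d in arm.spot_point(c,n)[:2]: print(c,n,d["p"],w(c,d["position"]))
cv2.imwrite("pics/c6.png",cv2.resize(cv2.imread("pics/side4.png")[160:260,260:380],None,fx=6,fy=6,interpolation=cv2.INTER_CUBIC))
E
```

```text
[ 0.5561 -0.0136  0.2899] [ 3.1396 -0.1126 -0.    ] [ 0.2215  0.5155 -0.8024] 14.999909077305347 18.0
side slide_under 0.74 [ 0.5559 -0.0158  0.1118]
side slide_under 0.57 [0.3838 0.4695 0.0019]
side slide_grip 0.65 [0.3846 0.4692 0.0273]
side slide_grip 0.6 [ 0.5598 -0.017   0.1416]
side stage_face 0.79 [ 0.5779 -0.0153  0.085 ]
side stage_face 0.72 [ 0.4507 -0.2263  0.0075]
side stage 0.91 [ 0.5913 -0.02    0.0649]
side stage 0.6 [ 0.5613 -0.0161  0.1122]
top slide_under 0.61 [ 0.3856  0.47   -0.0002]
top slide_grip 0.78 [0.3839 0.4743 0.0282]
```

```bash
python3 - <<'E'
from ov import *
im=cv2.imread("pics/side4.png");x0,y0,s=280,180,9
a=cv2.resize(im[y0:y0+62,x0:x0+60],None,fx=s,fy=s,interpolation=cv2.INTER_CUBIC);b=a.copy()
o=arm.get_obs()["ee_pos"];c=o[:2]
f=np.array([.58,-.019]);oo=f-R.from_euler('z',-4.1,degrees=True).apply([-.03*np.sin(np.radians(23.2)),0,0])[:2]
draw(b,"side",[box(c,-4.1,.08,.056,o[2]-.147-.025),box(c,-4.1,.08,.056,o[2]-.177),head(oo,-4.1,23.2)[1]],x0,y0,s)
out=np.hstack([a[:,:],b])[:, :];out=cv2.resize(out,(800,int(out.shape[0]*800/out.shape[1])),interpolation=cv2.INTER_AREA);print(out.shape)
cv2.imwrite("pics/c7.png",out)
E
```

```text
(413, 800, 3)
```

View pics/c7.png

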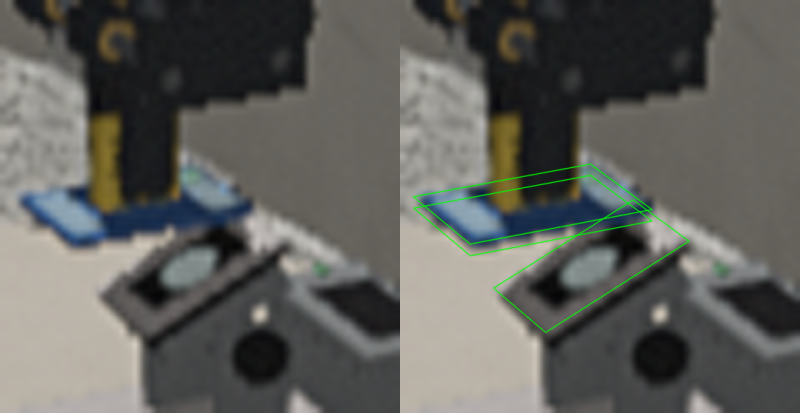

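```bash
cat > sl.py <<'E'
from ov import *
from scipy.optimize import minimize
np.set_printoptions(precision=4,suppress=True)
def run(name,center,pitch0,yaw=-4.1,free=True,show=True):
    im=cv2.imread(f"pics/{name}.png");S=4;x0,y0,x1,y1=270,170,335,245
    c=im[y0:y1,x0:x1];H,Sa,V=cv2.split(cv2.cvtColor(c,cv2.COLOR_BGR2HSV))
    m=((H>92)&(H<125)&(Sa>60)).astype(np.float32)
    M=cv2.resize(m,None,fx=S,fy=S,interpolation=cv2.INTER_LINEAR)
    cols=(np.arange(M.shape[1])+.5)/S+x0
    g=px("side",center+np.array([0,0,.03]))[0]
    use=((cols<g-9)|(cols>g+9))[None,:]*np.ones_like(M)
    def hull(p):
        Rm=R.from_euler('z',yaw,degrees=True)*R.from_euler('y',-p[3],degrees=True)
        P=[center+p[:3]*1e-3+Rm.apply([a*.04,b*.028,h]) for a in(-1,1) for b in(-1,1) for h in(0,.005)]
        q=np.array([(px("side",x)+.5-[x0,y0])*S for x in P],np.float32)
        k=np.zeros_like(M);cv2.fillConvexPoly(k,np.round(cv2.convexHull(q)*16).astype(int),1.,cv2.LINE_AA,4);return k
    def cost(p): return (use*np.abs(hull(p)-M)).sum()/S**2
    f0=(lambda p:cost([p[0],p[1],p[2],pitch0])) if not free else cost
    r=min((minimize(f0,s,method="Nelder-Mead",options=dict(initial_simplex=None,xatol=.05,fatol=.05,maxiter=600)) for s in ([3.,2,-2,pitch0+2][:4 if free else 3],[-3.,-3,2,pitch0-2][:4 if free else 3])),key=lambda r:r.fun)
    print(name,"pixels",int(m.sum()),"d(mm),pitch",r.x,"cost",r.fun)
E
python3 - <<'E'
from sl import *
o=arm.get_obs()["ee_pos"];c=o-[0,0,.177]
run("side4",c,0,free=False);run("side4",c,0)
E
```

```text
Traceback (most recent call last):
  File "sl.py", line 19, in run
    r=min((minimize(f0,s,method="Nelder-Mead",options=dict(initial_simplex=None,xatol=.05,fatol=.05,maxiter=600)) for s in ([3.,2,-2,pitch0+2][:4 if free else 3],[-3.,-3,2,pitch0-2][:4 if free else 3])),key=lambda r:r.fun)
  File "sl.py", line 19, in <genexpr>
    r=min((minimize(f0,s,method="Nelder-Mead",options=dict(initial_simplex=None,xatol=.05,fatol=.05,maxiter=600)) for s in ([3.,2,-2,pitch0+2][:4 if free else 3],[-3.,-3,2,pitch0-2][:4 if free else 3])),key=lambda r:r.fun)
           ~~~~~~~~^^^^^^^^^^^^^^^^^^^^^^^^^^^^^^^^^^^^^^^^^^^^^^^^^^^^^^^^^^^^^^^^^^^^^^^^^^^^^^^^^^^^^^^^^^^^^^
  File "sl.py", line 18, in <lambda>
    f0=(lambda p:cost([p[0],p[1],p[2],pitch0])) if not free else cost
                 ~~~~^^^^^^^^^^^^^^^^^^^^^^^^^
  File "sl.py", line 17, in cost
    def cost(p): return (use*np.abs(hull(p)-M)).sum()/S**2
                                    ~~~~^^^
  File "sl.py", line 14, in hull
    P=[center+p[:3]*1e-3+Rm.apply([a*.04,b*.028,h]) for a in(-1,1) for b in(-1,1) for h in(0,.005)]
              ~~~~~^~~~~
TypeError: can't multiply sequence by non-int of type 'float'
```

```bash
sed -i 's/p\[:3\]\*1e-3/np.array(p[:3])*1e-3/' sl.py
python3 - <<'E'
from sl import *
o=arm.get_obs()["ee_pos"];c=o-[0,0,.177]
run("side4",c,0,free=False);run("side4",c,0)
E
```

```text
side4 pixels 155 d(mm),pitch [ 3.1782  2.1991 -1.721 ] cost 61.068359375
side4 pixels 155 d(mm),pitch [ 3.8033  4.7896 -0.6428 -0.9582] cost 59.0234375
```

```bash
sed -i 's/m=((H>92).*/c3=c.astype(float);m=(c3[...,0]>c3[...,2]+12).astype(np.float32)*(np.arange(y0,y1)[:,None]>px("side",center+np.array([.03,.02,.012]))[1]-4)*(np.arange(y0,y1)[:,None]<px("side",center)[1]+9)/' sl.py
sed -i 's/M=cv2.resize(m,/m=m.astype(np.float32);M=cv2.resize(m,/' sl.py
python3 - <<'E'
from sl import *
o=arm.get_obs()["ee_pos"];c=o-[0,0,.177]
run("side4",c,0,free=False);run("side4",c,0)
im=cv2.imread("pics/side4.png").astype(int);d=im[...,0]-im[...,2]
for y in range(202,220): print(''.join('#' if v>12 else '.' for v in d[y,278:325]))
E
```

```text
side4 pixels 199 d(mm),pitch [ 4.1323  2.4993 -0.6735] cost 18.314453125Traceback (most recent call last):
  File "<stdin>", line 3, in <module>
  File "sl.py", line 19, in run
    r=min((minimize(f0,s,method="Nelder-Mead",options=dict(initial_simplex=None,xatol=.05,fatol=.05,maxiter=600)) for s in ([3.,2,-2,pitch0+2][:4 if free else 3],[-3.,-3,2,pitch0-2][:4 if free else 3])),key=lambda r:r.fun)
  File "sl.py", line 19, in <genexpr>
    r=min((minimize(f0,s,method="Nelder-Mead",options=dict(initial_simplex=None,xatol=.05,fatol=.05,maxiter=600)) for s in ([3.,2,-2,pitch0+2][:4 if free else 3],[-3.,-3,2,pitch0-2][:4 if free else 3])),key=lambda r:r.fun)
           ~~~~~~~~^^^^^^^^^^^^^^^^^^^^^^^^^^^^^^^^^^^^^^^^^^^^^^^^^^^^^^^^^^^^^^^^^^^^^^^^^^^^^^^^^^^^^^^^^^^^^^
    res = _minimize_neldermead(fun, x0, args, callback, bounds=bounds,
                               **options)
    fxr = func(xr)
    fx = function(np.copy(x), *(wrapper_args + args))
  File "sl.py", line 17, in cost
    def cost(p): return (use*np.abs(hull(p)-M)).sum()/S**2
                                    ~~~~^^^
  File "sl.py", line 15, in hull
    q=np.array([(px("side",x)+.5-[x0,y0])*S for x in P],np.float32)
                 ~~^^^^^^^^^^
  File "h.py", line 7, in px
    c=arm.get_calibration(cam);E=np.array(c["extrinsics"]);q=E[:3,:3]@np.array(P)+E[:3,3]
ValueError: time passes only in moves, steps and waits
```

Emit:
{"api": "drive_tool", "payload": {
  "motion": [
    {"gripper": -1,"travel": [0,-0.1,0],"spin": 0},
    {"gripper": -1,"travel": [0,0,0],"spin": 0},
    {"gripper": -1,"travel": [0.02,0,-0.05],"spin": 0},
    {"gripper": -1,"travel": [0.03,0,-0.07],"spin": 0},
    {"gripper": -1,"travel": [0.03,0,-0.07],"spin": 0},
    {"gripper": -1,"travel": [0.03,0,-0.07],"spin": 0},
    {"gripper": -1,"travel": [0.03,0,-0.07],"spin": 0},
    {"gripper": -1,"travel": [0.03,0,-0.07],"spin": 0},
    {"gripper": -1,"travel": [0.03,-0.02,-0.07],"spin": 0},
    {"gripper": -1,"travel": [0.02,0,-0.04],"spin": 0}
  ],
  "newtons": 8
}}

```text
time_s: 19.23
ee_pos: [0.5643, -0.0182, 0.269]
tool_rot: [-3.139, 0.112, 0.005]
wrist_force: [-7.4, 0.9, 3.1]
finger_gap: 0.134
grasp_force: 8.0
```

The force of −7.4 N in x means the slide's leading edge caught the rim's inner lip. I'll back off and approach from further up-slope, so the slide rolls about the rim's upper edge.

Emit:
{"api": "drive_tool", "payload": {
  "motion": [
    {"gripper": -1,"travel": [-0.03,0,0.07],"spin": 0},
    {"gripper": -1,"travel": [-0.03,0,0.07],"spin": 0},
    {"gripper": -1,"travel": [-0.03,0,0.1],"spin": 0},
    {"gripper": -1,"travel": [-0.03,0,0.2],"spin": 0},
    {"gripper": -1,"travel": [0,0,0.2],"spin": 0},
    {"gripper": -1,"travel": [0.1,0,0.1],"spin": 0},
    {"gripper": -1,"travel": [0.15,0,0],"spin": 0},
    {"gripper": -1,"travel": [0.15,0,0],"spin": 0},
    {"gripper": -1,"travel": [0.04,0,0],"spin": 0},
    {"gripper": -1,"travel": [0,0,0],"spin": 0}
  ]
}}

```text
time_s: 20.07
ee_pos: [0.5782, -0.0184, 0.2986]
tool_rot: [-3.139, 0.112, 0.001]
wrist_force: [0.3, 0.4, -0.3]
finger_gap: 0.136
grasp_force: 8.0
```

```bash
sed -i 's/arm.get_calibration(cam)/CAL(cam)/g' h.py; sed -i 's/^def w(/import functools\n@functools.cache\ndef CAL(c): return arm.get_calibration(c)\ndef w(/' h.py
python3 - <<'E'
from sl import *
o0=np.array([.5561,-.0136,.2899]);run("side4",o0-[0,0,.177],0)
snap("side","side5");o=arm.get_obs();print(o["ee_pos"],o["wrist_force"],o["time_s"])
for n in("slide_under","slide_grip"):
    for d in arm.spot_point("side",n)[:2]: print(n,d["p"],w("side",d["position"]))
run("side5",o["ee_pos"]-[0,0,.177],0)
run("side5",o["ee_pos"]-[0,0,.177],8)
im=cv2.imread("pics/side5.png").astype(int);d=im[...,0]-im[...,2]
for y in range(192,220): print(''.join('#' if v>12 else '.' for v in d[y,278:335]))
E
```

```text
side4 pixels 199 d(mm),pitch [ 4.3094  2.6046 -0.2329  1.8674] cost 21.908203125
[ 0.5779 -0.0184  0.2986] [-0.2133  0.437  -1.3563] 20.1167
slide_under 0.72 [0.3821 0.4702 0.0012]
slide_under 0.57 [ 0.585  -0.0188  0.1242]
slide_grip 0.75 [ 0.5809 -0.0182  0.1492]
slide_grip 0.73 [0.3827 0.4695 0.0304]
side5 pixels 216 d(mm),pitch [3.2953 3.1438 1.1034 4.3466] cost 19.6328125
side5 pixels 216 d(mm),pitch [5.3738 2.7457 0.0226 5.0958] cost 22.5
.........................................................
.........................................................
.........................................................
.........................................................
.........................................................
.........................................................
.........................................................
......................................#..................
.....................................####................
.....................................#####...............
.....................................#######.............
.............
[... 272 characters left out ...]
....
..............#############################..............
...............#######################.#.................
.................####################....................
..................##############.........................
...................#########.............................
....................####.................................
.........................................................
.........................................................
.........................................................
.........................................................
.........................................................
.........................................................
```

Emit:
{"api": "drive_tool", "payload": {
  "motion": [
    {"gripper": -1,"travel": [-0.02,0,-0.12],"spin": 0},
    {"gripper": -1,"travel": [-0.02,0,-0.12],"spin": 0},
    {"gripper": -1,"travel": [-0.02,0,-0.12],"spin": 0},
    {"gripper": -1,"travel": [-0.02,0,-0.1],"spin": 0},
    {"gripper": -1,"travel": [-0.02,0,-0.06],"spin": 0},
    {"gripper": -1,"travel": [-0.02,0,-0.06],"spin": 0},
    {"gripper": -1,"travel": [-0.02,0,-0.06],"spin": 0},
    {"gripper": -1,"travel": [-0.03,0,-0.06],"spin": 0},
    {"gripper": -1,"travel": [-0.03,0,-0.06],"spin": 0},
    {"gripper": -1,"travel": [0,0,0],"spin": 0}
  ]
}}

```text
time_s: 21.05
ee_pos: [0.5695, -0.0184, 0.2685]
tool_rot: [3.14, -0.112, -0.0]
wrist_force: [-0.4, 0.3, 2.2]
finger_gap: 0.134
grasp_force: 8.0
```

Emit:
{"api": "drive_tool", "payload": {
  "motion": [
    {"gripper": -1,"travel": [-0.01,0,-0.03],"spin": 0},
    {"gripper": -1,"travel": [-0.01,0,-0.03],"spin": 0},
    {"gripper": -1,"travel": [-0.01,0,-0.03],"spin": 0},
    {"gripper": -1,"travel": [0,0,-0.03],"spin": 0},
    {"gripper": -1,"travel": [0,0,-0.03],"spin": 0},
    {"gripper": -1,"travel": [0,0,-0.01],"spin": 0},
    {"gripper": -1,"travel": [0,0,0],"spin": 0},
    {"gripper": -1,"travel": [0,0,0],"spin": 0},
    {"gripper": -1,"travel": [0,0,0],"spin": 0},
    {"gripper": -1,"travel": [0,0,0],"spin": 0}
  ]
}}

```text
time_s: 21.88
ee_pos: [0.5684, -0.0183, 0.2623]
tool_rot: [-3.14, 0.112, 0.001]
wrist_force: [-1.2, -1.3, 0.5]
finger_gap: 0.136
grasp_force: 8.0
```

```bash
python3 - <<'E'
from sl import *
snap("side","side6");o=arm.get_obs();print(o["ee_pos"],o["wrist_force"],o["moment"],o["time_s"])
for n in("slide_under","slide_grip","stage_face"):
    for d in arm.spot_point("side",n)[:3]: print(n,d["p"],w("side",d["position"]))
im=cv2.imread("pics/side6.png").astype(int);d=im[...,0]-im[...,2]
for y in range(200,236): print(y,''.join('#' if v>12 else '.' for v in d[y,278:335]))
E
```

```text
[ 0.5684 -0.0184  0.2622] [-1.2478 -0.1582  1.1338] [-0.0054  0.1482 -0.0282] 21.9333
slide_under 0.85 [ 0.5767 -0.0217  0.0863]
slide_under 0.73 [0.3816 0.4702 0.0016]
slide_grip 0.83 [ 0.5664 -0.0188  0.112 ]
slide_grip 0.74 [0.3817 0.4706 0.0347]
slide_grip 0.69 [ 0.5819 -0.0182  0.0862]
200 .........................................................
201 .........................................................
202 .........................................................
203 .........................................................
204 .........................................................
205 .........................................................
206 .........................................................
207 .........................................................
208 ...................................###...................
209 .................................#####...................
210 .................................#######.................
211 .................................########................
212 ..................................#########..............
21
[... 723 characters left out ...]
..................
225 ................##############...........................
226 .................###########.............................
227 ..................#########..............................
228 ...................######................................
229 .....................###.................................
230 .........................................................
231 .........................................................
232 .........................................................
233 .........................................................
234 .........................................................
235 .........................................................
```

```bash
cat > fl.py <<'E'
from ov import *
from scipy.optimize import minimize
np.set_printoptions(precision=3,suppress=True)
def flush(name,h=0.,F=(.5785,-.0227,.0876),lean=23.2):
    im=cv2.imread(f"pics/{name}.png").astype(float);S=4;x0,y0,x1,y1=280,198,335,240
    c=im[y0:y1,x0:x1];m=((c[...,0]-c[...,2])>12).astype(np.float32);M=cv2.resize(m,None,fx=S,fy=S,interpolation=cv2.INTER_LINEAR)
    xx,yy=np.meshgrid((np.arange(M.shape[1])+.5)/S+x0,(np.arange(M.shape[0])+.5)/S+y0)
    # ignore area hidden by gripper/fin: above the fin base between cols
    use=np.where((xx>294)&(xx<314)&(yy<222),0,1)
    Rz=R.from_euler('z',-4.1,degrees=True);RL=Rz*R.from_euler('y',-lean,degrees=True)
    def cost(p,ret=False):
        Rm=R.from_euler('z',-4.1+p[3],degrees=True)*R.from_euler('y',-p[2],degrees=True);o=np.array(F)+RL.apply([p[0]*1e-3,p[1]*1e-3,h])
        q=np.array([(px("side",o+Rm.apply([a*.04,b*.028,z]))+.5-[x0,y0])*S for a in(-1,1) for b in(-1,1) for z in(0,.005)],np.float32)
        k=np.zeros_like(M);cv2.fillConvexPoly(k,np.round(cv2.convexHull(q)*16).astype(int),1.,cv2.LINE_AA,4)
        return (use*np.abs(k-M)).sum()/S**2
    for yawfree in(0,1):
        best=None
        for s in([2,2,lean+4,0],[-2,-2,lean-4,0],[2,-2,lean,2],[-2,2,lean,-2]):
            n=4 if yawfree else 3;sim=np.vstack([s[:n]]+[np.array(s[:n])+np.eye(n)[i]*3 for i in range(n)])
            f=(lambda p:cost(p)) if yawfree else (lambda p:cost([*p,0]))
            r=minimize(f,s[:n],method="Nelder-Mead",options=dict(initial_simplex=sim,xatol=.02,fatol=.01))
            if best is None or r.fun<best.fun: best=r
        print(name,"up-slope mm, y mm, lean, dyaw:",best.x,"cost px",best.fun)
E
python3 -c "
from fl import *
flush('side6');flush('side6',.001)"
```

```text
side6 up-slope mm, y mm, lean, dyaw: [-0.274  7.247 20.04 ] cost px 25.98046875
side6 up-slope mm, y mm, lean, dyaw: [-0.463  6.44  20.276 -1.781] cost px 25.931640625
side6 up-slope mm, y mm, lean, dyaw: [-0.858  5.458 19.736] cost px 26.17578125
side6 up-slope mm, y mm, lean, dyaw: [-0.939  5.179 21.632 -2.562] cost px 26.546875
```

```bash
python3 - <<'E'
from h import *
im=cv2.imread("pics/side6.png").astype(int)
for x in (296,300,306,312,318):
    y0={296:222,300:224,306:221,312:217,318:213}[x]
    print(x,[(y,*im[y,x]) for y in range(y0,y0+11)])
E
```

```text
296 [(222, np.int64(168), np.int64(156), np.int64(136)), (223, np.int64(181), np.int64(165), np.int64(142)), (224, np.int64(180), np.int64(164), np.int64(142)), (225, np.int64(175), np.int64(154), np.int64(128)), (226, np.int64(161), np.int64(122), np.int64(87)), (227, np.int64(138), np.int64(104), np.int64(84)), (228, np.int64(141), np.int64(146), np.int64(151)), (229, np.int64(167), np.int64(180), np.int64(189)), (230, np.int64(169), np.int64(181), np.int64(189)), (231, np.int64(168), np.int64(179), np.int64(186)), (232, np.int64(167), np.int64(178), np.int64(186))]
300 [(224, np.int64(176), np.int64(163), np.int64(142)), (225, np.int64(161), np.int64(155), np.int64(137)), (226, np.int64(160), np.int64(146), np.int64(124)), (227, np.int64(160), np.int64(125), np.int64(92)), (228, np.int64(123), np.int64(76), np.int64(41)), (229, np.int64(76), np.int64(54), np.int64(44)), (230, np.int64(125), np.int64(135), np.int64(141)), (231, np.int64(175), np.int64(189), np.int64(197)), (232, np.int64(176), np.int64(188), np.int64(196)), (233, np.int64(174), np.int64(185), np.int64(193)), (234, 
[... 987 characters left out ...]
(225, np.int64(29), np.int64(28), np.int64(29)), (226, np.int64(56), np.int64(55), np.int64(55)), (227, np.int64(75), np.int64(75), np.int64(74))]
318 [(213, np.int64(158), np.int64(153), np.int64(134)), (214, np.int64(158), np.int64(153), np.int64(135)), (215, np.int64(147), np.int64(140), np.int64(124)), (216, np.int64(110), np.int64(95), np.int64(79)), (217, np.int64(79), np.int64(52), np.int64(32)), (218, np.int64(84), np.int64(61), np.int64(47)), (219, np.int64(75), np.int64(65), np.int64(59)), (220, np.int64(37), np.int64(37), np.int64(39)), (221, np.int64(25), np.int64(26), np.int64(25)), (222, np.int64(58), np.int64(59), np.int64(58)), (223, np.int64(75), np.int64(75), np.int64(74))]
```

Emit:
{"api": "drive_tool", "payload": {
  "motion": [
    {"gripper": -1,"travel": [0.01,0,-0.02],"spin": 0},
    {"gripper": -1,"travel": [0,0,-0.02],"spin": 0},
    {"gripper": -1,"travel": [0.01,0,-0.02],"spin": 0},
    {"gripper": -1,"travel": [0.01,0,-0.02],"spin": 0},
    {"gripper": -1,"travel": [0,0,0],"spin": 0},
    {"gripper": -1,"travel": [0,0,0],"spin": 0},
    {"gripper": -1,"travel": [0,0,0],"spin": 0},
    {"gripper": -1,"travel": [0,0,0],"spin": 0},
    {"gripper": -1,"travel": [0,0,0],"spin": 0},
    {"gripper": -1,"travel": [0,0,0],"spin": 0}
  ]
}}

```text
time_s: 22.92
ee_pos: [0.5697, -0.0183, 0.2592]
tool_rot: [-3.14, 0.112, 0.0]
wrist_force: [-4.1, 0.1, 1.7]
finger_gap: 0.137
grasp_force: 8.0
```

```bash
python3 - <<'E'
from fl import *
snap("side","side7");L=[arm.get_obs()]
print(L[0]["ee_pos"],L[0]["wrist_force"],L[0]["moment"],L[0]["time_s"])
im=cv2.imread("pics/side7.png").astype(int)
for x in(302,304,306,308,310,312,314,316,318,320):
    y0=int(229.8-.63*(x-301))-5;print(x,[(y,im[y,x,0]-im[y,x,2],im[y,x,1]) for y in range(y0,y0+9)])
flush("side7")
E
```

```text
[ 0.57  -0.018  0.259] [-3.494  0.831  1.739] [ 0.153  0.647 -0.061] 22.9667
302 [(224, np.int64(40), np.int64(65)), (225, np.int64(26), np.int64(118)), (226, np.int64(22), np.int64(139)), (227, np.int64(28), np.int64(101)), (228, np.int64(44), np.int64(53)), (229, np.int64(54), np.int64(48)), (230, np.int64(31), np.int64(51)), (231, np.int64(-1), np.int64(45)), (232, np.int64(0), np.int64(47))]
304 [(222, np.int64(-2), np.int64(65)), (223, np.int64(48), np.int64(47)), (224, np.int64(49), np.int64(45)), (225, np.int64(46), np.int64(47)), (226, np.int64(44), np.int64(48)), (227, np.int64(49), np.int64(47)), (228, np.int64(38), np.int64(64)), (229, np.int64(17), np.int64(61)), (230, np.int64(3), np.int64(20))]
306 [(221, np.int64(46), np.int64(49)), (222, np.int64(48), np.int64(49)), (223, np.int64(48), np.int64(50)), (224, np.int64(47), np.int64(49)), (225, np.int64(47), np.int64(50)), (226, np.int64(51), np.int64(52)), (227, np.int64(43), np.int64(49)), (228, np.int64(20), np.int64(28)), (229, np.int64(0), np.int64(30))]
308 [(220, np.int64(36), np.int64(40)), (221, np.int64(48), np.
[... 1642 characters left out ...]
)), (217, np.int64(41), np.int64(59)), (218, np.int64(50), np.int64(49)), (219, np.int64(37), np.int64(52)), (220, np.int64(10), np.int64(34)), (221, np.int64(-1), np.int64(33)), (222, np.int64(-1), np.int64(57))]
320 [(212, np.int64(26), np.int64(85)), (213, np.int64(31), np.int64(126)), (214, np.int64(27), np.int64(137)), (215, np.int64(33), np.int64(95)), (216, np.int64(47), np.int64(53)), (217, np.int64(51), np.int64(55)), (218, np.int64(28), np.int64(56)), (219, np.int64(4), np.int64(34)), (220, np.int64(0), np.int64(27))]
side7 up-slope mm, y mm, lean, dyaw: [-0.686  1.632 24.947] cost px 31.75390625
side7 up-slope mm, y mm, lean, dyaw: [-0.64   1.448 24.572  0.504] cost px 31.63671875
```

```bash
python3 - <<'E'
from h import *
np.set_printoptions(precision=2,suppress=True)
a=np.load("side.npy");b=cv2.imread("pics/side7.png").astype(float)
for x in range(304,321,2):
    y0=int(229.8-.63*(x-301))-5
    print(x,y0,a[y0:y0+9,x].mean(1).round().astype(int).tolist())
print("lower end rows: grey init / blue-red now")
for y in range(222,231): print(y,a[y,288:306].mean(1).round().astype(int).tolist(),(b[y,288:306,0]-b[y,288:306,2]).astype(int).tolist())
print("upper end rows")
for y in range(207,219,2): print(y,a[y,312:330].mean(1).round().astype(int).tolist(),(b[y,312:330,0]-b[y,312:330,2]).astype(int).tolist())
E
```

```text
304 222 [95, 45, 46, 102, 166, 186, 143, 63, 29]
306 221 [155, 140, 96, 144, 199, 180, 104, 38, 29]
308 220 [151, 150, 150, 170, 183, 146, 81, 28, 48]
310 219 [154, 150, 151, 169, 184, 144, 62, 28, 59]
312 217 [77, 97, 85, 144, 196, 179, 102, 25, 34]
314 216 [38, 43, 100, 167, 185, 143, 70, 26, 50]
316 215 [151, 66, 98, 165, 186, 144, 62, 29, 60]
318 214 [191, 192, 195, 196, 178, 102, 26, 42, 76]
320 212 [151, 172, 179, 191, 185, 141, 63, 30, 60]
lower end rows: grey init / blue-red now
222 [191, 191, 192, 191, 191, 191, 188, 190, 187, 188, 163, 85, 39, 36, 38, 45, 95, 137] [-18, -18, -19, -21, -4, 29, 33, 27, 25, 25, 29, 35, 44, -1, -58, -51, -2, 43]
223 [190, 191, 191, 191, 191, 190, 178, 186, 188, 190, 179, 119, 71, 40, 38, 39, 45, 75] [-17, -18, -19, -14, 65, 69, 41, 32, 30, 24, 23, 27, 36, 41, 21, 35, 48, 49]
224 [190, 190, 190, 190, 191, 190, 175, 167, 186, 191, 191, 176, 151, 81, 43, 34, 46, 98] [-18, -18, -19, -10, 64, 77, 48, 40, 38, 31, 24, 31, 36, 32, 40, 49, 49, 46]
225 [189, 190, 190, 190, 190, 191, 187, 153, 164, 188, 191, 192, 193, 153, 97, 58, 102, 168] [-18, -19, -19
[... 1252 characters left out ...]
-10, -10, -9, -9, -9, -9, -9, -9, -9]
211 [189, 191, 192, 190, 186, 177, 157, 139, 118, 108, 104, 104, 105, 105, 106, 105, 106, 107] [24, 15, 13, 17, 41, 45, 46, 9, -4, -10, -11, -10, -11, -8, -8, -10, -9, -9]
213 [98, 120, 175, 188, 193, 191, 190, 185, 172, 194, 169, 154, 118, 105, 102, 104, 107, 108] [25, 42, 25, 24, 26, 23, 24, 25, 31, 29, 3, -4, -8, -9, -8, -9, -9, -9]
215 [37, 36, 42, 75, 151, 181, 192, 193, 191, 184, 174, 177, 192, 186, 154, 139, 109, 105] [-85, 28, 38, 30, 25, 24, 23, 25, 33, 47, 53, 24, -7, -6, -6, -7, -9, -9]
217 [77, 42, 43, 56, 98, 163, 196, 183, 141, 90, 61, 97, 143, 172, 177, 202, 184, 161] [34, 48, 49, 49, 45, 39, 41, 46, 51, 41, 17, -8, -6, -6, -6, -6, -6, -6]
```

```bash
cat > ln.py <<'E'
from ov import *
from scipy.optimize import least_squares
np.set_printoptions(precision=2,suppress=True)
def solve(near,low,hx,hy,h,lean,yaw=-4.1,F=np.array([.580,-.019,.0876])):
    RL=R.from_euler('z',yaw,degrees=True)*R.from_euler('y',-lean,degrees=True)
    F=np.array([F[0],F[1],.06+.03*np.cos(np.radians(lean))])
    def d(pts,A,B):
        a,b=px("side",A),px("side",B);t=(b-a)/np.linalg.norm(b-a);n=np.array([-t[1],t[0]]);return (np.array(pts)-a)@n
    def res(p):
        q=lambda x,y:F+RL.apply([x+p[0]*1e-3,y+p[1]*1e-3,h])
        return np.r_[d(near,q(-hx,-hy),q(hx,-hy)),d(low,q(-hx,-hy),q(-hx,hy))]
    r=least_squares(res,[0,0]);return r.x,np.sqrt((r.fun**2).mean())
rim_near=[(304,227.5),(306,226),(308,224.5),(310,223.5),(314,220.5),(316,219.5)]
rim_low=[(295.4,224),(296.3,225),(297.3,226),(298.6,227),(299.7,228)]
E
python3 - <<'E'
from ln import *
sn=[(304,228.6),(306,227.8),(308,226.2),(310,224.7),(312,223.7),(314,222.2),(316,220.6),(318,219.45)]
sl=[(291.4,224),(292.4,225),(294,226),(294.9,227),(296.2,228),(297.3,229),(298.3,230)]
for lean in(21,23,25):
    print(lean,"rim",solve(rim_near,rim_low,.035,.025,0,lean),[solve(sn,sl,.04,.028,h,lean) for h in(0,-.001)])
E
```

```text
21 rim (array([-0.66,  0.73]), np.float64(0.24207401690301647)) [(array([-2.7 , -2.16]), np.float64(0.2670511455945236)), (array([-2.29, -0.57]), np.float64(0.26705065401490496))]
23 rim (array([0.12, 1.7 ]), np.float64(0.15235104676839945)) [(array([-1.83, -1.26]), np.float64(0.16859756261343353)), (array([-1.47,  0.31]), np.float64(0.16859717566647237))]
25 rim (array([0.87, 2.67]), np.float64(0.11687231872124436)) [(array([-1.02, -0.35]), np.float64(0.12344730952496821)), (array([-0.69,  1.2 ]), np.float64(0.12344733668042011))]
```

Emit:
{"api": "drive_tool", "payload": {
  "motion": [
    {"gripper": -1,"travel": [-0.02,0,0.05],"spin": 0},
    {"gripper": -1,"travel": [-0.02,0,0.05],"spin": 0},
    {"gripper": -1,"travel": [-0.02,0,0.05],"spin": 0},
    {"gripper": -1,"travel": [0.04,0.04,0.02],"spin": 0},
    {"gripper": -1,"travel": [0,0,0],"spin": 0},
    {"gripper": -1,"travel": [0.01,0,-0.03],"spin": 0},
    {"gripper": -1,"travel": [0.02,0,-0.04],"spin": 0},
    {"gripper": -1,"travel": [0.02,0,-0.04],"spin": 0},
    {"gripper": -1,"travel": [0.01,0,-0.02],"spin": 0},
    {"gripper": -1,"travel": [0,0,0],"spin": 0}
  ]
}}

```text
time_s: 23.8
ee_pos: [0.5713, -0.0168, 0.2606]
tool_rot: [-3.14, 0.112, 0.001]
wrist_force: [-0.6, 0.5, 2.6]
finger_gap: 0.139
grasp_force: 8.0
```

Emit:
{"api": "drive_tool", "payload": {
  "motion": [
    {"gripper": -1,"travel": [0.01,0,-0.02],"spin": 0},
    {"gripper": -1,"travel": [0.01,0,-0.02],"spin": 0},
    {"gripper": -1,"travel": [0,0,-0.01],"spin": 0},
    {"gripper": -1,"travel": [0,0,0],"spin": 0},
    {"gripper": -1,"travel": [0,0,0],"spin": 0},
    {"gripper": -1,"travel": [0,0,0],"spin": 0},
    {"gripper": -1,"travel": [0,0,0],"spin": 0},
    {"gripper": -1,"travel": [0,0,0],"spin": 0},
    {"gripper": -1,"travel": [0,0,0],"spin": 0},
    {"gripper": -1,"travel": [0,0,0],"spin": 0}
  ]
}}

```text
time_s: 24.63
ee_pos: [0.5721, -0.0168, 0.2588]
tool_rot: [3.139, -0.113, 0.0]
wrist_force: [-4.0, -0.8, 4.8]
finger_gap: 0.134
grasp_force: 8.0
```

```bash
cat > meas.py <<'E'
from ln import *
import sys
def pts(name):
    im=cv2.imread(f"pics/{name}.png").astype(float);d=im[...,0]-im[...,2]
    near=[];low=[]
    for x in range(304,320,2):
        y0=int(round(229.8-.63*(x-301)))-4;f=np.clip(d[y0:y0+9,x]/49,0,1);near.append((x,y0-.5+f.sum()))
    for y in range(224,231):
        row=d[y,286:302];i=int(np.argmax(row>20));v=(row[i-1]+19)/(65+19);low.append((286+i-.5-np.clip(v,0,1),y))
    return near,low
name=sys.argv[1];snap("side",name);o=arm.get_obs();print(o["ee_pos"].round(4),o["wrist_force"],o["moment"],o["grasp_force"],o["time_s"])
for nm in("side7",name):
    n,l=pts(nm);print(nm,[(a,round(b,1)) for a,b in n],[(round(a,1),b) for a,b in l])
    for lean in(23,25):
        r=solve(rim_near,rim_low,.035,.025,0,lean)[0]
        print(lean,"slide-rim mm (up-slope,y)",[(solve(n,l,.04,.028,h,lean)[0]-r,solve(n,l,.04,.028,h,lean)[1].round(2)) for h in(0,-.001,-.002)])
E
python3 meas.py side8
```

```text
[ 0.57 -0.02  0.26] [-2.8  -0.72  5.58] [-0.14  0.45 -0.01] 8.000214461353607 24.6833
side7 [(304, np.float64(228.5)), (306, np.float64(227.7)), (308, np.float64(226.1)), (310, np.float64(224.7)), (312, np.float64(223.7)), (314, np.float64(222.2)), (316, np.float64(220.3)), (318, np.float64(218.3))] [(np.float64(291.4), 224), (np.float64(292.4), 225), (np.float64(294.1), 226), (np.float64(295.2), 227), (np.float64(296.3), 228), (np.float64(297.4), 229), (np.float64(298.4), 230)]
23 slide-rim mm (up-slope,y) [(array([-1.79, -2.04]), np.float64(0.35)), (array([-1.42, -0.48]), np.float64(0.35)), (array([-1.05,  1.08]), np.float64(0.35))]
25 slide-rim mm (up-slope,y) [(array([-1.72, -2.14]), np.float64(0.27)), (array([-1.39, -0.59]), np.float64(0.27)), (array([-1.06,  0.95]), np.float64(0.27))]
side8 [(304, np.float64(228.1)), (306, np.float64(227.6)), (308, np.float64(226.0)), (310, np.float64(224.5)), (312, np.float64(223.5)), (314, np.float64(222.2)), (316, np.float64(220.3)), (318, np.float64(218.4))] [(np.float64(292.4), 224), (np.float64(293.4), 225), (np.float64(294.4), 226), (np.float64(296.1), 227), (np.float64(297.2), 228), (np.float64(298.3), 229), (np.float64(299.4), 230)]
23 slide-rim mm (up-slope,y) [(array([-0.17, -1.56]), np.float64(0.3)), (array([0.2, 0. ]), np.float64(0.3)), (array([0.57, 1.57]), np.float64(0.3))]
25 slide-rim mm (up-slope,y) [(array([-0.12, -1.67]), np.float64(0.24)), (array([ 0.21, -0.12]), np.float64(0.24)), (array([0.54, 1.42]), np.float64(0.24))]
```

Emit:
{"api": "drive_tool", "payload": {
  "motion": [
    {"gripper": -1,"travel": [-0.02,0,0.04],"spin": 0},
    {"gripper": -1,"travel": [-0.02,0,0.04],"spin": 0},
    {"gripper": -1,"travel": [-0.02,0,0.04],"spin": 0},
    {"gripper": -1,"travel": [0,-0.025,0],"spin": 0},
    {"gripper": -1,"travel": [0,0,0],"spin": 0},
    {"gripper": -1,"travel": [0.01,0,-0.03],"spin": 0},
    {"gripper": -1,"travel": [0.01,0,-0.03],"spin": 0},
    {"gripper": -1,"travel": [0.01,0,-0.02],"spin": 0},
    {"gripper": -1,"travel": [0.01,0,-0.02],"spin": 0},
    {"gripper": -1,"travel": [0.01,0,-0.015],"spin": 0}
  ]
}}

```text
time_s: 25.52
ee_pos: [0.5716, -0.0178, 0.259]
tool_rot: [3.139, -0.112, -0.001]
wrist_force: [-3.0, -0.6, 3.6]
finger_gap: 0.133
grasp_force: 8.0
```

Emit:
{"api": "drive_tool", "payload": {
  "motion": [
    {"gripper": -1,"travel": [0,0,0],"spin": 0},
    {"gripper": -1,"travel": [0,0,0],"spin": 0},
    {"gripper": -1,"travel": [0,0,0],"spin": 0},
    {"gripper": -1,"travel": [0,0,0],"spin": 0},
    {"gripper": -1,"travel": [0,0,0],"spin": 0},
    {"gripper": -1,"travel": [0,0,0],"spin": 0},
    {"gripper": -1,"travel": [0,0,0],"spin": 0},
    {"gripper": -1,"travel": [0,0,0],"spin": 0},
    {"gripper": -1,"travel": [0,0,0],"spin": 0},
    {"gripper": -1,"travel": [0,0,0],"spin": 0}
  ]
}}

```text
time_s: 26.35
ee_pos: [0.5716, -0.0178, 0.2589]
tool_rot: [3.14, -0.113, -0.0]
wrist_force: [-4.4, -2.4, 4.4]
finger_gap: 0.135
grasp_force: 8.0
```

```bash
python3 meas.py side9 | grep -v side7; python3 - <<'E'
from ov import *
im=cv2.imread("pics/side9.png");x0,y0,s=278,190,9
a=cv2.resize(im[y0:y0+52,x0:x0+60],None,fx=s,fy=s,interpolation=cv2.INTER_CUBIC);cv2.imwrite("pics/c8.png",a)
E
```

```text
[ 0.57 -0.02  0.26] [-4.7  -2.35  4.26] [-0.29  0.68  0.08] 8.000144615652971 26.4
23 slide-rim mm (up-slope,y) [(array([-1.79, -2.04]), np.float64(0.35)), (array([-1.42, -0.48]), np.float64(0.35)), (array([-1.05,  1.08]), np.float64(0.35))]
25 slide-rim mm (up-slope,y) [(array([-1.72, -2.14]), np.float64(0.27)), (array([-1.39, -0.59]), np.float64(0.27)), (array([-1.06,  0.95]), np.float64(0.27))]
side9 [(304, np.float64(228.9)), (306, np.float64(227.6)), (308, np.float64(226.3)), (310, np.float64(224.9)), (312, np.float64(223.7)), (314, np.float64(222.4)), (316, np.float64(220.2)), (318, np.float64(218.5))] [(np.float64(292.3), 224), (np.float64(293.4), 225), (np.float64(294.4), 226), (np.float64(295.4), 227), (np.float64(297.1), 228), (np.float64(298.3), 229), (np.float64(299.3), 230)]
23 slide-rim mm (up-slope,y) [(array([-0.46, -2.61]), np.float64(0.35)), (array([-0.09, -1.05]), np.float64(0.35)), (array([0.28, 0.51]), np.float64(0.35))]
25 slide-rim mm (up-slope,y) [(array([-0.41, -2.69]), np.float64(0.25)), (array([-0.07, -1.14]), np.float64(0.25)), (array([0.26, 0.4 ]), np.float64(0.25))]
```

View pics/c8.png

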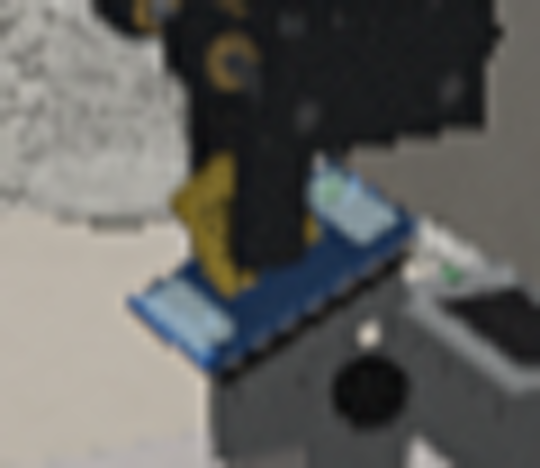

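The picture shows the slide lying flush and parallel on the stage at (270,290), with the fin tilted in the grip. The fit puts it within about 0.5 mm of centre at a normal push of about 5.8 N.

```bash
python3 -c "
from cell import arm
print(arm.hand_in())"
```

```text
the job is handed in; nothing more can be done
None
```

The job is handed in at about 26.4 s: the brown vial stands upright in an end cell of the caddy. The blue slide is still gripped and pressed flush on the stage at about 6 N, measured within about 1 mm of centre, after its first approach caught the rim and was redone. The white vial is undisturbed in the last picture of the caddy; the two flasks were not measured again, but the arm never went near them.

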